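# Top up both magazines of the tin carousel

### The arm

A 6-joint arm with a two-finger parallel gripper is mounted at the origin on a cart in front of the work surface, level with it; the furniture and walls round the work are solid. World frame = base frame: x ahead of the robot, y to its left, z up, the work surface at z = 0. Lengths are in m, angles in rad, forces in N, time in s.
With the tool pointing down it reaches from about 0.375 to 0.9 m from the base axis. Payload 3.1 kg.
Tool frame: the origin (TCP) lies between the finger pads; the fingertips stand 17 mm ahead of it and the grasp point (between the pads) lies 2 mm behind it; x points along the fingers, y is the direction in which the jaws open and shut, and the axes are right-handed (so a half turn about x gives the same grasp; the last joint's range is limited). The gripper opens to 85 mm and grips with 20 to 120 N. Pads are 22 mm wide; open, the fingers measure 114 mm over their backs; the gripper's body (76 mm by 85 mm) begins 54 mm behind the grasp point. The pads swing forward as they close: fully open they stand 13 mm farther back than shut.
Start: joints at [-1.425, 0.527, 1.433, -0, 1.181, -0.178], TCP at [0.199, -0.592, 0.248] pointing down, gripper open.
Joint ranges: [-3.08, 3.08], [-0.75, 2.2], [0.22, 2.44], [-1.43, 4.57], [0, 2.65], [-2.85, 2.85]. Speed limits (rad/s): [2.79, 2.79, 3.14, 3.14, 3.14, 3.14].

### API

Orientations are given as a rotation vector (axis times angle).
In Python, from station import sense, grab_frame, close_job gives the robot as it stands. The module is installed in compiled form; this text tells all that it offers.
- The arm moves only by the tool arm_command, never from a script. Its argument "deltas" is a list of rows, each a list of 3 entries, a list of its own where there are three numbers: the shift along the world's x, y, z in mm, then the turn about the world's z in rad, then the finger opening in mm, from 0 to 85.4. In form: [[[dx, dy, dz], turn, jaw], ...]. A call has 1 to 5 rows; each row shifts and turns the pose as measured when the row begins; what a row does not reach is not made up. A row lasts 1/10 s, in which the tool goes at most 50 mm and 8.59 degrees, less where a joint would pass 70% of its speed; a pose out of reach is approached as far as the arm can. A call is refused whole if a number of a shift passes 50 or a number of a turn 0.15, either way. A call with a gripper value outside its range is refused whole. The fingers move at their own pace and stop on an object; "grip_force" is the grip in N (left out, the last holds). Time passes only in rows, so rows that do not move let the fingers close. It gives the time, the measured TCP pose, the force and the opening at its end, in the units of the state.
- sense(): the state, without advancing time (a new reading comes with each control period).
- grab_frame(name): name is "side" or "top"; returns a dict with "image" (480x640x3 uint8, red, green, blue), "range_z" (480x640 float32, m along the optical axis (not along the pixel's ray), 0 where there is no reading), "K" (3x3 intrinsics, pixels), "pose" (4x4, takes a point from camera to world coordinates). Camera axes: x right, y down, z forward; pixel columns grow to the right and rows downward; lengths in m; the calibration is good to about 2 mm. A picture is of the moment at which its call begins.
- close_job(): hands the job in, once; it reports no verdict.
The state is a dict: "clock": time; "joint_positions": joint angles; "qvel": joint speeds; "joint_torque": joint torques, N m; "ee_pos": TCP position; "ee_rot": TCP orientation; "ft_force": force on the tool from outside, world axes, zero at the start; "ft_torque": the same for the moment, N m; "finger_gap": finger opening in m.
Only numpy, scipy, OpenCV 4.12 (cv2) and the standard library are available. Lean on these libraries where they do the work, as an engineer would, in place of code of your own. Each camera call takes 0.05 s, during which the arm holds its last target.

### The job

Lay one of the two tins from the wooden riser on the pile in the carousel magazine that faces front now, then push the turntable by its peg one stop counter-clockwise (seen from above) and lay the other tin on the pile that has come to the front. The riser lets you take a tin only by its end and the corner posts let it in only when held round its middle, so draw it out, set it down on the bench and take it again. The heights of the piles are not known: feel gently for the top before you let go, do not drop the tin, and let it lie flat between the posts; leave the table at its stop and do not disturb the jar, the black block or the steel cup.

Things in the scene. Friction and masses are not known exactly. Their poses are not given: they have to be found in the camera images.
- tin_1_mid (a point): centre (half-way up) of a flat closed dark blue tin lying lid up, 86 mm long (its y), 59 mm wide (its x; up to 63 at the lid's lip), 22 mm high, 0.1 to 0.2 kg. It starts long-ways in a bay of the riser, about 40 mm of its front end sticking out and the rest under the board, so there it can only be taken by that end, from above across its width
- tin_2_mid (a point): the same point of the other, equal tin, in the other bay
- tin_1: the tin of tin_1_mid; origin at the centre of its underside, z up, y along its length
- tin_2: the tin of tin_2_mid; origin at the centre of its underside, z up, y along its length
- riser: fixed low wooden riser, 60 mm deep (x), 205 mm wide (y), 41 mm high, the board's underside at 34 mm; a flat square on top reaches 51 mm. Origin at the centre of its underside; its open front faces its -x, towards the robot, and the tins come out along -x. Two bays centred at y = +50 and -50 mm, 92 mm clear, an 8 mm wall between, closed at the back
- carousel: fixed base of a three-station index carousel, with all it carries. Origin on the turning axis at bench level, z up; its -x points to its front, marked by a small foot with a bright line (out to 139 mm, 9 mm high). The aluminium disc on it is 256 mm in diameter, its deck 36 mm above the bench; nothing on it reaches over 102 mm above the bench, tins laid on included
- axis (a point): the turning axis at deck height (36 mm above the bench)
- turntable (a joint): turn of the table, rad, counter-clockwise from above positive. Sprung detents pull it to stops at 0, 2.094 and 4.189 (120 degrees apart). It starts at about 0 with mag_a at the front; at 2.094 mag_b is at the front. Past half-way it is drawn on to the next stop by itself. Pushing the peg takes 3 to 5 N
- mag_a (a point): centre, at deck height, of the magazine at the front at the start: four L-shaped corner posts 52 mm high, lips bent outwards, round a clear space of 67 mm (x, radial) by 94 mm (y, tangential). A tin goes in with its x along this x, either way round, with 4 mm play. Gaps 58 mm wide in the middle of the long sides let the fingers in; held by its end a tin will not go in. Turns with the table
- mag_b (a point): the like point of the magazine that comes to the front one stop later. In each of the two a pile of like tins stands on a stiff platform sunk in the deck: its flat top is somewhere from 22 to 44 mm above the deck, unknown and different in each
- push_peg (a point): the peg to push, half-way up: upright, 12 mm thick with a black cap 15 mm wide, 116 mm from the axis, from the deck to 58 mm above it. At the start it stands 60 degrees clockwise of mag_a seen from above; it goes 120 degrees counter-clockwise, across the front. On its clockwise side a gap of about 50 mm before the posts of mag_b takes the shut fingers. Two like pegs stand on the disc
- jar: jar with a dark lid, 48 mm in diameter, 63 mm high, loose; origin at the centre of its underside
- setting_block: black block with V grooves, 53x72x63 mm, loose; origin at the centre of its underside
- steel_cup: steel cup on a foot, 85 mm in diameter, 48 mm high, loose; origin at the centre of its underside

How it is judged:
On the way, in this order (a step that is already met when the one before it is completed fails the run):
1. a tin has been drawn out (moved over 30 mm) and set down on the bench, released (((distance of tin_1_mid from where it was at the start of the episode above 0.03 m and height (world z) of tin_1_mid below 0.03 m and linear speed of tin_1 below 0.03 m/s and contact force between the fingers and tin_1 below 0.1 N) or (distance of tin_2_mid from where it was at the start of the episode above 0.03 m and height (world z) of tin_2_mid below 0.03 m and linear speed of tin_2 below 0.03 m/s and contact force between the fingers and tin_2 below 0.1 N))), for 0.05 s.
2. one tin lies flat and released on the pile in the first magazine (mag_a), the table still at its first stop (((horizontal distance between tin_1_mid and mag_a below 0.01 m and z of tin_1_mid in the frame of mag_a between 0.026 and 0.062 m and angle between tin_1_mid's own z axis and vertical below 0.07 rad and linear speed of tin_1 below 0.03 m/s and contact force between the fingers and tin_1 below 0.1 N) or (horizontal distance between tin_2_mid and mag_a below 0.01 m and z of tin_2_mid in the frame of mag_a between 0.026 and 0.062 m and angle between tin_2_mid's own z axis and vertical below 0.07 rad and linear speed of tin_2 below 0.03 m/s and contact force between the fingers and tin_2 below 0.1 N)) and value of joint turntable between -0.15 and 0.15 rad and velocity of joint turntable between -0.1 and 0.1 rad/s), for 0.2 s.
3. the table has been turned to the next stop counter-clockwise and rests there, the first tin still in mag_a (((horizontal distance between tin_1_mid and mag_a below 0.01 m and z of tin_1_mid in the frame of mag_a between 0.026 and 0.062 m and angle between tin_1_mid's own z axis and vertical below 0.07 rad and linear speed of tin_1 below 0.03 m/s and contact force between the fingers and tin_1 below 0.1 N) or (horizontal distance between tin_2_mid and mag_a below 0.01 m and z of tin_2_mid in the frame of mag_a between 0.026 and 0.062 m and angle between tin_2_mid's own z axis and vertical below 0.07 rad and linear speed of tin_2 below 0.03 m/s and contact force between the fingers and tin_2 below 0.1 N)) and value of joint turntable between 1.9444 and 2.2444 rad and velocity of joint turntable between -0.1 and 0.1 rad/s), for 0.2 s.
At the end, for the whole second after the job is handed in: One tin lies flat (within 0.07 rad), released and at rest on the pile of mag_a, centred within 10 mm, the other likewise on the pile of mag_b, and the turntable rests within 0.15 rad of its second stop (2.094 rad) ((((horizontal distance between tin_1_mid and mag_a below 0.01 m and z of tin_1_mid in the frame of mag_a between 0.026 and 0.062 m and angle between tin_1_mid's own z axis and vertical below 0.07 rad and linear speed of tin_1 below 0.03 m/s and contact force between the fingers and tin_1 below 0.1 N) and (horizontal distance between tin_2_mid and mag_b below 0.01 m and z of tin_2_mid in the frame of mag_b between 0.026 and 0.062 m and angle between tin_2_mid's own z axis and vertical below 0.07 rad and linear speed of tin_2 below 0.03 m/s and contact force between the fingers and tin_2 below 0.1 N)) or ((horizontal distance between tin_2_mid and mag_a below 0.01 m and z of tin_2_mid in the frame of mag_a between 0.026 and 0.062 m and angle between tin_2_mid's own z axis and vertical below 0.07 rad and linear speed of tin_2 below 0.03 m/s and contact force between the fingers and tin_2 below 0.1 N) and (horizontal distance between tin_1_mid and mag_b below 0.01 m and z of tin_1_mid in the frame of mag_b between 0.026 and 0.062 m and angle between tin_1_mid's own z axis and vertical below 0.07 rad and linear speed of tin_1 below 0.03 m/s and contact force between the fingers and tin_1 below 0.1 N))) and value of joint turntable between 1.9444 and 2.2444 rad and velocity of joint turntable between -0.1 and 0.1 rad/s); the robot touches nothing.
It fails at once if a tin falls: it moves faster than 0.3 m/s with no finger on it while the turntable stands still ((linear speed of tin_1 above 0.3 m/s and contact force between the fingers and tin_1 below 0.1 N and velocity of joint turntable between -0.2 and 0.2 rad/s) or (linear speed of tin_2 above 0.3 m/s and contact force between the fingers and tin_2 below 0.1 N and velocity of joint turntable between -0.2 and 0.2 rad/s)).
It fails at once if a tin is pressed onto the carousel with more than 120 N (a hard bump, some 5 cm/s or faster) (contact force between any of tin_1, tin_2 and carousel above 120 N).
It fails at once if the jar is shifted by more than 40 mm or tipped (distance of jar from where it was at the start of the episode above 0.04 m or angle between jar's own z axis and vertical above 0.5 rad).
It fails at once if the black block is shifted by more than 40 mm or tipped (distance of setting_block from where it was at the start of the episode above 0.04 m or angle between setting_block's own z axis and vertical above 0.5 rad).
It fails at once if the steel cup is shifted by more than 40 mm or tipped (distance of steel_cup from where it was at the start of the episode above 0.04 m or angle between steel_cup's own z axis and vertical above 0.5 rad).
It also fails if it takes over 72 s, if anything falls off the work surface, if the arm or the gripper's body presses on something with over 40 N, if the wrist force passes 120 N, or if a joint passes its speed limit or range.

## Working session

There is one attempt and no reset: what is moved stays moved. The work goes in short steps, Python scripts to look and compute and a tool call to move; the robot and the scene stay as the last step left them, time stands still between calls to the robot, and variables do not carry over. Pictures are saved under pics/ and viewed, and the job is handed in when it is done.

Besides the shell and the picture viewer there is one more tool, called in YAML: its name, and indented under it one key for each argument. arm_command: Moves the arm, as the interface text tells. Its arguments: {"type":"object","properties":{"deltas":{"type":"array","items":{"type":"array"}},"grip_force":{"type":"number"}},"required":["deltas"]}

```bash
mkdir -p pics
cat > h.py <<'E'
import numpy as np, cv2, pickle
from station import sense, grab_frame
def grab(name,tag):
    f=grab_frame(name); pickle.dump(f,open(f'pics/{tag}.pkl','wb'))
    cv2.imwrite(f'pics/{tag}.png',cv2.cvtColor(f['image'],cv2.COLOR_RGB2BGR)); return f
def load(tag): return pickle.load(open(f'pics/{tag}.pkl','rb'))
def world(f):
    h,w=f['range_z'].shape; K=f['K']; u,v=np.meshgrid(np.arange(w),np.arange(h)); z=f['range_z']
    P=np.stack([(u-K[0,2])/K[0,0]*z,(v-K[1,2])/K[1,1]*z,z],-1)
    return P@f['pose'][:3,:3].T+f['pose'][:3,3]
def pix(f,p):
    c=np.linalg.inv(f['pose'])@np.append(p,1); q=f['K']@c[:3]; return q[:2]/q[2]
def ray(f,u,v,zw):
    d=f['pose'][:3,:3]@np.linalg.inv(f['K'])@np.array([u,v,1.]); o=f['pose'][:3,3]; return o+d*(zw-o[2])/d[2]
def crop(f,x0,y0,x1,y1,s,tag):
    i=cv2.resize(f['image'][y0:y1,x0:x1],None,fx=s,fy=s,interpolation=cv2.INTER_CUBIC)
    cv2.imwrite(f'pics/{tag}.png',cv2.cvtColor(i,cv2.COLOR_RGB2BGR))
E
python3 - <<'E'
from h import *
for n in('top','side'):
    f=grab(n,n+'0'); print(n,f['K'].round(1).tolist(),f['pose'].round(3).tolist())
s=sense()
print({k:np.round(v,3) for k,v in s.items()})
E
```

```text
top [[517.7, 0.0, 320.3], [0.0, 517.7, 245.8], [0.0, 0.0, 1.0]] [[0.014, -0.998, 0.066, 0.394], [-1.0, -0.014, 0.005, 0.036], [-0.004, -0.066, -0.998, 1.277], [0.0, 0.0, 0.0, 1.0]]
side [[549.0, 0.0, 320.3], [0.0, 549.0, 247.3], [0.0, 0.0, 1.0]] [[0.999, 0.016, -0.049, 0.532], [0.048, -0.615, 0.787, -0.737], [-0.017, -0.789, -0.615, 0.686], [0.0, 0.0, 0.0, 1.0]]
{'clock': np.float64(0.1), 'joint_positions': array([-1.424,  0.528,  1.434,  0.   ,  1.181, -0.179]), 'qvel': array([-0.001, -0.002, -0.004,  0.   ,  0.   ,  0.   ]), 'joint_torque': array([-1.0000e-03, -4.4330e+01, -1.7859e+01, -0.0000e+00,  4.0000e-03,
       -0.0000e+00]), 'ee_pos': array([ 0.199, -0.592,  0.247]), 'ee_rot': array([ 2.047,  0.337, -2.046]), 'ft_force': array([ 1.106,  0.975, -0.644]), 'ft_torque': array([0.004, 0.046, 0.006]), 'finger_gap': np.float64(0.086)}
```

View pics/top0.png

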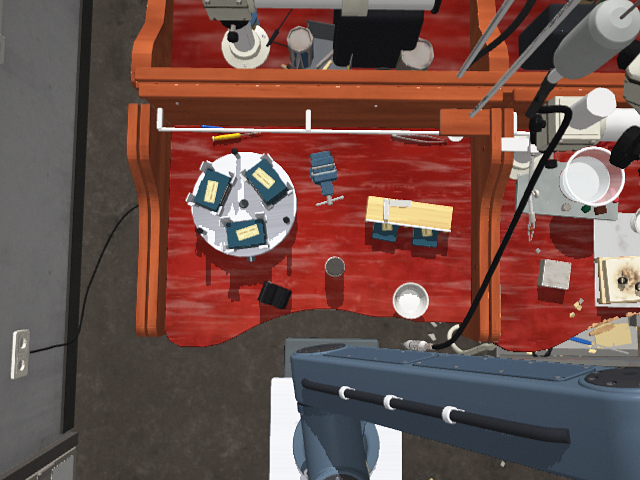

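View pics/side0.png

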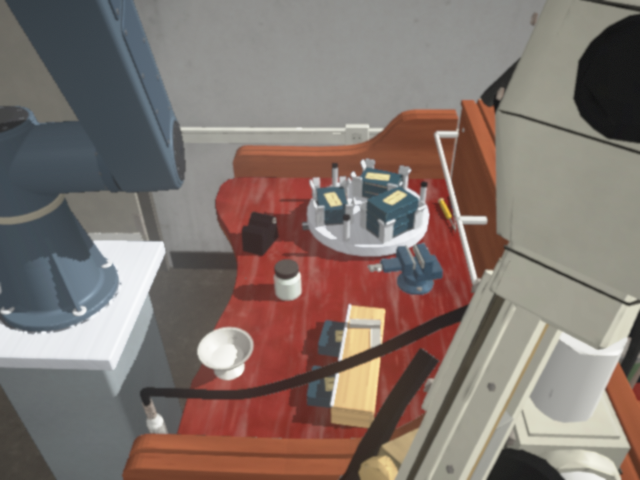

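The top view shows the carousel around (244,203), the riser around (409,213) with the two tins below it, the jar at (335,267), the cup at (410,300) and the block at (275,294). The arm is at lower right, outside the side wall.

Run:
```python
from h import *
f=load('top0')
crop(f,180,140,310,265,6,'c1'); crop(f,350,180,470,270,6,'c2')
W=world(f)
for u,v in [(244,203),(267,182),(248,235),(211,190),(285,220),(236,153),(384,230),(424,236),(409,217),(335,267),(275,294),(410,300),(490,200),(148,200),(350,280),(480,300),(460,77),(250,257)]:
    print(u,v,W[v,u].round(3), ray(f,u,v,0).round(3))
```

```text
244 203 [0.576 0.228 0.041] [0.582 0.234 0.   ]
267 182 [0.616 0.166 0.102] [0.636 0.178 0.   ]
248 235 [0.497 0.212 0.067] [0.503 0.222 0.   ]
211 190 [0.601 0.3   0.075] [0.614 0.317 0.   ]
285 220 [0.531 0.124 0.092] [0.541 0.131 0.   ]
236 153 [0.686 0.241 0.091] [0.708 0.257 0.   ]
384 230 [ 0.518 -0.112  0.02 ] [ 0.52  -0.115  0.   ]
424 236 [ 0.504 -0.21   0.02 ] [ 0.506 -0.214  0.   ]
409 217 [ 0.547 -0.169  0.043] [ 0.553 -0.176  0.   ]
335 267 [0.425 0.007 0.061] [0.426 0.006 0.   ]
275 294 [0.359 0.148 0.049] [0.358 0.152 0.   ]
410 300 [ 0.349 -0.174  0.031] [ 0.348 -0.179  0.   ]
490 200 [ 0.586 -0.353  0.074] [ 0.598 -0.377  0.   ]
148 200 [0.577 0.452 0.063] [0.587 0.473 0.   ]
350 280 [ 0.395 -0.032 -0.   ] [ 0.395 -0.032  0.   ]
480 300 [ 0.352 -0.333  0.061] [ 0.35  -0.351  0.   ]
460 77 [ 0.832 -0.252  0.193] [ 0.91  -0.304  0.   ]
250 257 [0.448 0.215 0.007] [0.448 0.216 0.   ]
```

View pics/c1.png

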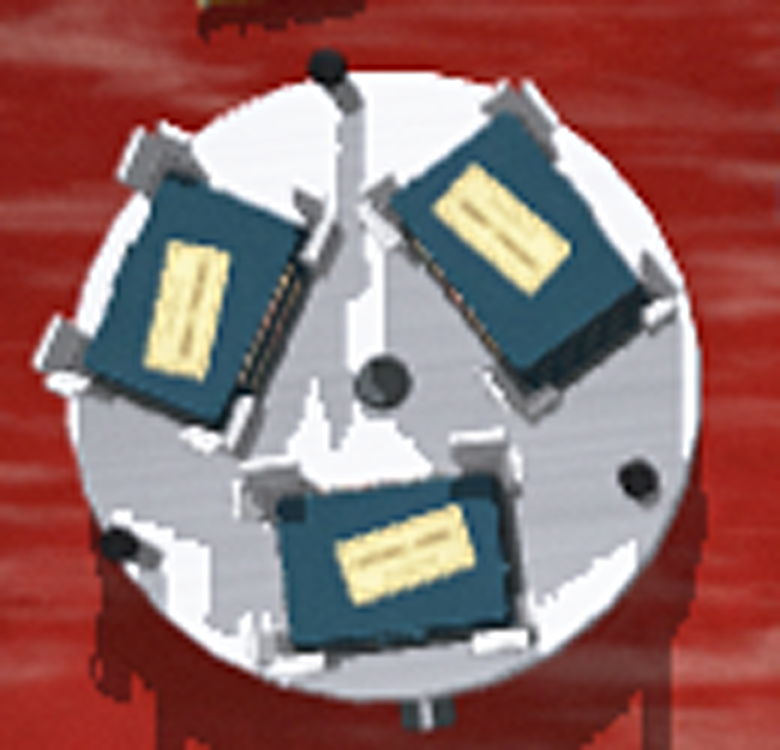

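View pics/c2.png

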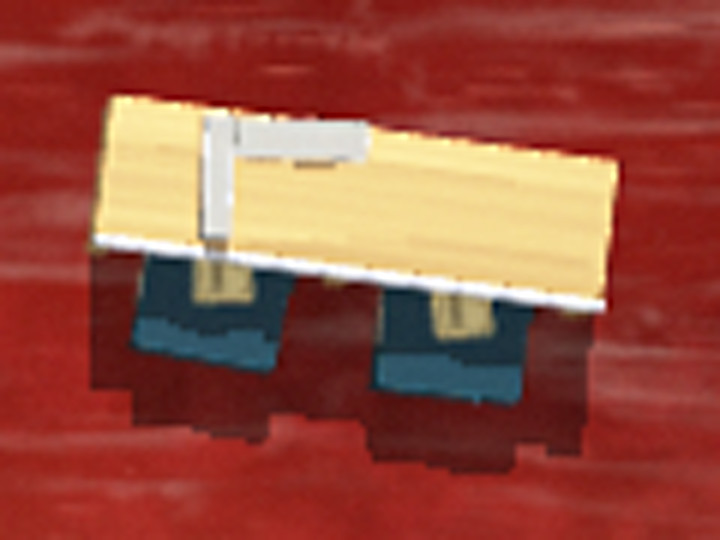

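Run:
```python
from h import *
f=load('top0'); W=world(f)
def c1(u,v,z): return ray(f,180+u/6-.42,140+v/6-.42,z)[:2]
def c2(u,v,z): return ray(f,350+u/6-.42,180+v/6-.42,z)[:2]
r=lambda a:np.round(a,4)
# disc edge: fit circle on depth mask
m=(np.abs(W[...,2]-0.036)<0.006)&(np.hypot(W[...,0]-.58,W[...,1]-.22)<.16)
pts=W[m]; (cx,cy),rad=cv2.minEnclosingCircle(pts[:,:2].astype(np.float32)); print('disc',cx,cy,rad,np.median(pts[:,2]))
ax=np.array([cx,cy])
print('hub',r(c1(384,382,.041)))
ft=c1(430,714,.007);print('foot',ft,np.linalg.norm(ft-ax),np.degrees(np.arctan2(*(ax-ft)[::-1])))
for n,q,off in(('L',(120,545),-60),('T',(328,66),180),('R',(638,480),60)):
    p=c1(*q,.094); d=p-ax; print('peg',n,r(p),np.linalg.norm(d),np.degrees(np.arctan2(d[1],d[0])))
# piles top depth
for n,(u0,u1,v0,v1) in dict(a=(235,258,227,243),b=(203,221,180,202),c=(255,280,170,195)).items():
    P=W[v0:v1,u0:u1].reshape(-1,3); 
    print('pile',n,np.percentile(P[:,2],[10,50,90]).round(4))
for n,qs in (('a',[(280,500),(505,475),(518,630),(295,650)]),('b',[(175,172),(305,232),(215,425),(85,365)])):
    z=.067 if n=='a' else .077
    C=np.array([c1(u,v,z) for u,v in qs]); print(n,r(C),'mean',r(C.mean(0)),np.linalg.norm(C.mean(0)-ax), np.linalg.norm(np.diff(C,axis=0),axis=1))
# riser top corners z .041
R=np.array([c2(u,v,.041) for u,v in((110,93),(619,160),(604,305),(93,240))]);print('riser',r(R),r(R.mean(0)),np.linalg.norm(np.diff(R,axis=0),axis=1))
for a,b in((3,2),(0,1)): d=R[a]-R[b];print('yaw',np.degrees(np.arctan2(-d[0],d[1])))
for n,q in(('t1',[(133,348),(275,371)]),('t2',[(374,389),(521,405)])):
    C=np.array([c2(u,v,.020) for u,v in q]);d=C[0]-C[1];print(n,r(C),r(C.mean(0)),np.linalg.norm(d),'yaw',np.degrees(np.arctan2(-d[0],d[1])))
# heights along cable
for u,v in [(560,140),(540,200),(520,240),(500,280),(480,315),(460,338),(440,346),(415,344)]:
    print(u,v,W[v-4:v+5,u-4:u+5].reshape(-1,3)[np.argmax(W[v-4:v+5,u-4:u+5,2])].round(3))
```

```text
disc 0.5768698453903198 0.2297419011592865 0.12822946906089783 0.03558714185673584
hub [0.5756 0.2286]
foot [0.44394789 0.21175344] 0.13413363015991386 7.70707336519458
peg L [0.5036 0.3199] 0.11620544418379344 129.0792475955952
peg T [0.6906 0.2449] 0.11478702114804466 7.597432544568831
peg R [0.5313 0.1221] 0.1169209349354593 -112.9224200079169
pile a [0.0683 0.0713 0.0747]
pile b [0.0718 0.0747 0.078 ]
pile c [0.0979 0.1015 0.1047]
a [[0.5247 0.2642]
 [0.5357 0.1762]
 [0.4749 0.1698]
 [0.4659 0.2568]] mean [0.5003 0.2167] 0.07767151555265357 [0.08868786 0.06114934 0.08744387]
b [[0.652  0.3068]
 [0.629  0.2553]
 [0.5526 0.2884]
 [0.5754 0.3398]] mean [0.6023 0.2976] 0.07240767865519153 [0.05644808 0.08326898 0.05622083]
riser [[ 0.5995 -0.0705]
 [ 0.5751 -0.2744]
 [ 0.5167 -0.2683]
 [ 0.5401 -0.0642]] [ 0.5578 -0.1693] [0.20540326 0.0587173  0.20546555]
yaw -6.516938994176415
yaw -6.803024434311867
t1 [[ 0.4987 -0.0825]
 [ 0.4901 -0.1401]] [ 0.4944 -0.1113] 0.05827367527490134 yaw -8.45503575758198
t2 [[ 0.4833 -0.1802]
 [ 0.4777 -0.2398]] [ 0.4805 -0.21  ] 0.05980259307686334 yaw -5.448096434889097
560 140 [ 0.657 -0.384  0.363]
540 200 [0.394 0.036 1.277]
520 240 [ 0.494 -0.441  0.006]
500 280 [ 0.395 -0.377  0.062]
480 315 [ 0.311 -0.338  0.063]
460 338 [0.394 0.036 1.277]
440 346 [ 0.248 -0.252  0.047]
415 344 [0.394 0.036 1.277]
```

Run:
```python
from h import *
f=load('side0'); W=world(f)
for u,v in [(150,393),(200,394),(250,392),(300,378),(340,365),(380,350),(420,332),(450,316),(465,309),(425,365),(380,430),(300,330),(540,270)]:
    w=W[v-4:v+5,u-4:u+5].reshape(-1,3); z=f['range_z'][v-4:v+5,u-4:u+5].ravel(); z=np.where(z>0,z,9); k=np.argmin(z); print(u,v,w[k].round(3),z[k].round(3))
crop(f,290,140,460,260,4.5,'c3'); crop(f,280,290,400,440,4,'c4')
```

```text
150 393 [ 0.274 -0.284  0.079] 0.742
200 394 [ 0.356 -0.316  0.122] 0.686
250 392 [ 0.426 -0.337  0.158] 0.644
300 378 [ 0.486 -0.354  0.203] 0.6
340 365 [ 0.531 -0.364  0.237] 0.569
380 350 [ 0.57  -0.368  0.277] 0.54
420 332 [ 0.605 -0.375  0.31 ] 0.513
450 316 [ 0.628 -0.382  0.334] 0.491
465 309 [ 0.596 -0.525  0.482] 0.289
425 365 [ 0.582 -0.511  0.42 ] 0.339
380 430 [ 0.556 -0.54   0.39 ] 0.335
300 330 [ 0.46  -0.098  0.001] 0.928
540 270 [ 0.625 -0.532  0.517] 0.26
```

View pics/c3.png

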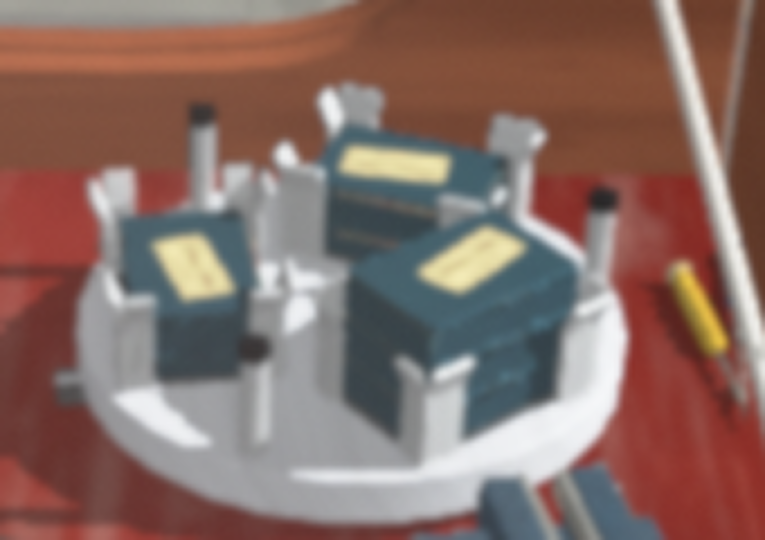

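View pics/c4.png

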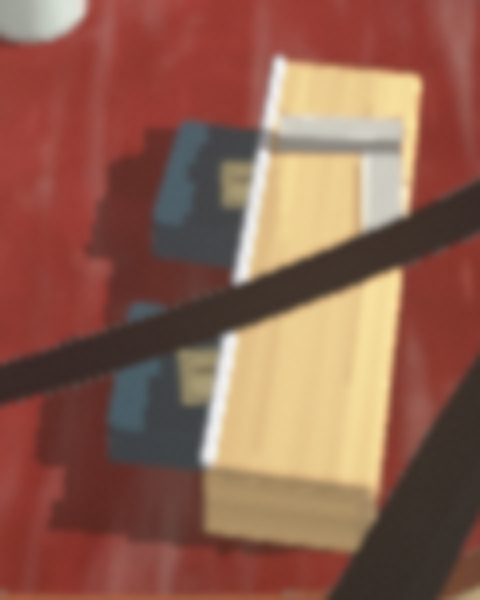

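The side view shows mag_a's pile lowest in its posts, the near peg at crop (255,390), and the cable spanning y≈-0.35 at z 0.08–0.33. I'll go over the cable.

```bash
cat >> h.py <<'E'
from scipy.spatial.transform import Rotation as Ro
def st():
    s=sense(); R=Ro.from_rotvec(s['ee_rot']).as_matrix(); y=R[:,1]
    print('t%.2f'%s['clock'],'p',(s['ee_pos']*1000).round(1),'jaw yaw %.2f deg'%np.degrees(np.arctan2(y[1],y[0])),'approach',R[:,0].round(3),'F',s['ft_force'].round(1),'gap %.1f'%(s['finger_gap']*1000),'j',s['joint_positions'].round(2)); return s,R
E
python3 -c "
from h import *
st()"
```

```text
t0.10 p [ 199.4 -591.7  247.5] jaw yaw -71.39 deg approach [-0.     0.002 -1.   ] F [ 1.1  1.  -0.6] gap 85.6 j [-1.42  0.53  1.43  0.    1.18 -0.18]
```

arm_command:
  deltas:
    - [[10,10,40],0,85]
    - [[25,35,25],0,85]
    - [[30,40,0],0,85]
    - [[30,40,0],0,85]
    - [[30,40,0],0,85]
  grip_force: 40

```text
clock: 0.6
ee_pos: [0.3225, -0.4274, 0.3108]
ee_rot: [2.054, 0.328, -2.054]
ft_force: [0.9, -0.2, -0.2]
finger_gap: 0.085
```

arm_command:
  deltas:
    - [[25,42,0],-0.12,85]
    - [[25,42,0],-0.12,85]
    - [[25,42,-10],-0.12,85]
    - [[25,42,-30],-0.1,85]
    - [[25,42,-40],0,85]

```text
clock: 1.1
ee_pos: [0.4424, -0.2281, 0.2458]
ee_rot: [-2.147, 0.182, 2.124]
ft_force: [0.5, -0.7, -0.5]
finger_gap: 0.085
```

arm_command:
  deltas:
    - [[25,42,-40],0,85]
    - [[20,42,-30],0,85]
    - [[10,10,0],0,85]
    - [[0,0,0],0,85]

```text
clock: 1.5
ee_pos: [0.4886, -0.1397, 0.182]
ee_rot: [-2.14, 0.17, 2.135]
ft_force: [-0.5, -0.6, 0.4]
finger_gap: 0.0851
```

```bash
python3 -c "
from h import *
st(); f=grab('top','top1'); f2=grab('side','side1'); crop(f,340,170,480,290,5,'c5'); crop(f2,250,220,450,440,3,'c6')"
```

```text
t1.50 p [ 488.6 -139.7  182. ] jaw yaw -99.18 deg approach [ 0.002  0.001 -1.   ] F [-0.5 -0.6  0.4] gap 85.1 j [-0.5   0.47  1.79  0.    0.88  1.23]
```

View pics/c5.png

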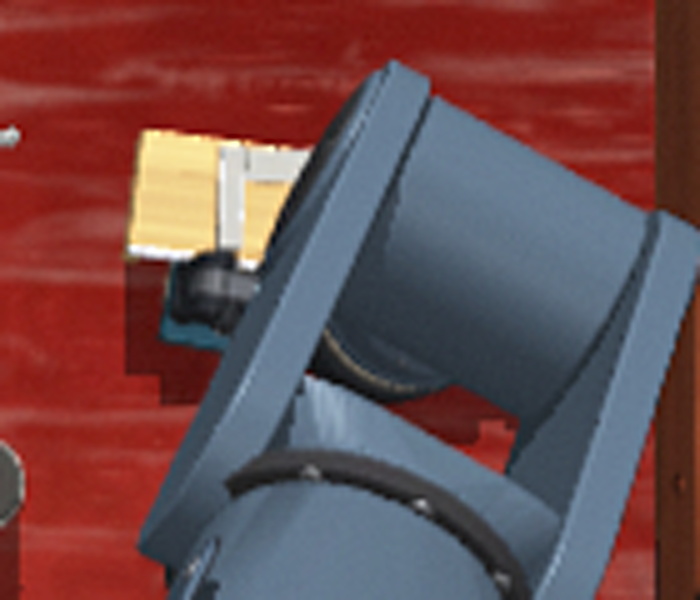

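View pics/c6.png

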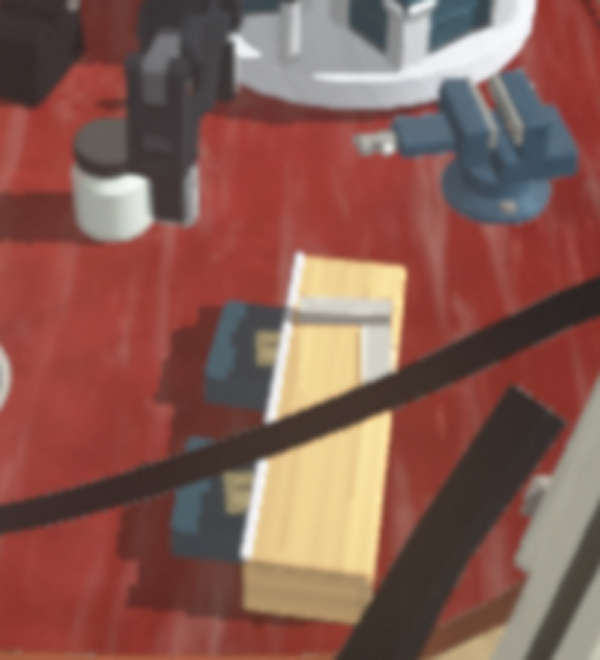

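arm_command:
  deltas:
    - [[10,12,-35],0,85]
    - [[8,10,-35],0.01,85]
    - [[5,5,-35],0,85]
    - [[0,0,0],0,85]

```text
clock: 2.0
ee_pos: [0.5127, -0.1205, 0.0787]
ee_rot: [-2.154, 0.176, 2.127]
ft_force: [-1.7, 0.4, 0.0]
finger_gap: 0.0851
```

```bash
python3 -c "
from h import *
st(); f2=load('side1')
for p in [(0.4987,-0.0825,.02),(0.4901,-0.1401,.02),(.4833,-.1802,.02),(.4777,-.2398,.02)]: print((pix(f2,p)-[250,220])*3+1)
f2=grab('side','side2');crop(f2,250,260,450,440,4,'c7')"
```

```text
t2.00 p [ 512.7 -120.5   78.7] jaw yaw -99.12 deg approach [ 0.012 -0.006 -1.   ] F [-1.7  0.4  0. ] gap 85.1 j [-0.44  0.66  1.82  0.    0.65  1.29]
[229.53201631 300.7692921 ]
[209.17497719 377.79993345]
[192.15884182 436.19569689]
[173.64046043 531.65365854]
```

View pics/c7.png

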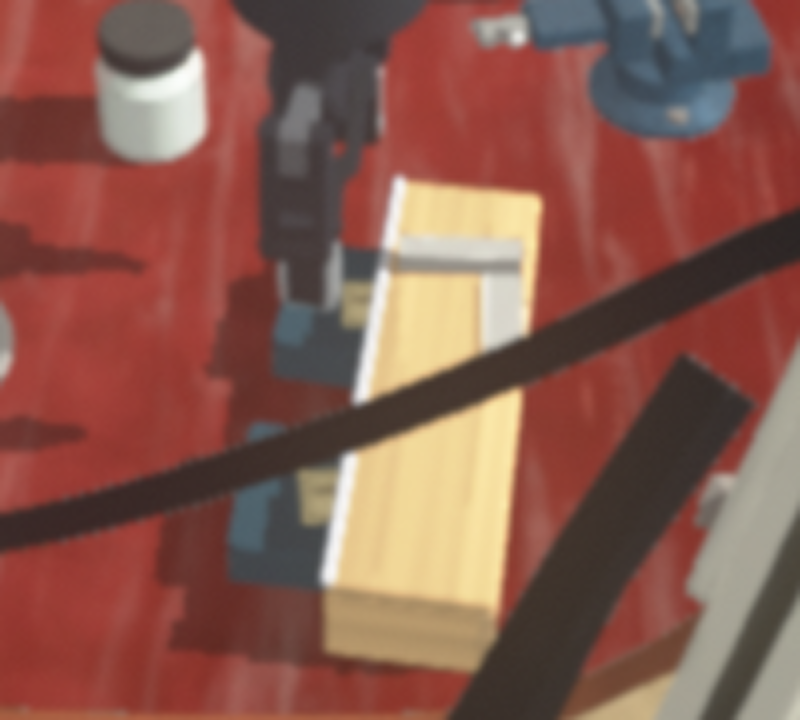

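arm_command:
  deltas:
    - [[-1,5,-15],0,85]
    - [[-1,2,-15],0.02,85]
    - [[0,0,-12],0,85]
    - [[0,0,-8],0,85]
    - [[0,0,0],0,85]

```text
clock: 2.55
ee_pos: [0.5162, -0.1222, 0.0385]
ee_rot: [-2.186, 0.171, 2.117]
ft_force: [-0.4, 0.6, 0.7]
finger_gap: 0.0852
```

```bash
python3 -c "
from h import *
st()"
```

```text
t2.55 p [ 516.2 -122.2   38.5] jaw yaw -98.37 deg approach [ 0.031 -0.015 -0.999] F [-0.4  0.6  0.7] gap 85.2 j [-0.44  0.74  1.84 -0.    0.53  1.27]
```

arm_command:
  deltas:
    - [[-5,0,0],0,85]
    - [[0,0,0],0,85]

```text
clock: 2.75
ee_pos: [0.5116, -0.1232, 0.0399]
ee_rot: [-2.189, 0.173, 2.114]
ft_force: [-0.1, 0.1, -0.6]
finger_gap: 0.0849
```

```bash
python3 -c "
from h import *
st()"
```

```text
t2.75 p [ 511.6 -123.2   39.9] jaw yaw -98.42 deg approach [ 0.033 -0.017 -0.999] F [-0.1  0.1 -0.6] gap 84.9 j [-0.45  0.73  1.85 -0.    0.52  1.27]
```

arm_command:
  deltas:
    - [[-5,10,0],0,85]

```text
clock: 2.85
ee_pos: [0.508, -0.1144, 0.0407]
ee_rot: [-2.192, 0.177, 2.11]
ft_force: [0.1, -0.0, 0.2]
finger_gap: 0.0851
```

```bash
python3 -c "
from h import *
st()"
```

```text
t2.85 p [ 508.  -114.4   40.7] jaw yaw -98.52 deg approach [ 0.037 -0.018 -0.999] F [ 0.1 -0.   0.2] gap 85.1 j [-0.44  0.73  1.87 -0.    0.51  1.29]
```

arm_command:
  deltas:
    - [[0,0,-8],0.01,85]
    - [[-1,0,-8],0,85]
    - [[-1,1,-6],0,85]
    - [[0,0,0],0,85]

```text
clock: 3.25
ee_pos: [0.5042, -0.1109, 0.0172]
ee_rot: [-2.197, 0.162, 2.119]
ft_force: [0.3, 0.4, -0.1]
finger_gap: 0.0847
```

```bash
python3 -c "
from h import *
st()"
```

```text
t3.25 p [ 504.2 -110.9   17.2] jaw yaw -97.76 deg approach [ 0.035 -0.017 -0.999] F [ 0.3  0.4 -0.1] gap 84.7 j [-0.43  0.77  1.88 -0.    0.45  1.27]
```

arm_command:
  deltas:
    - [[6,-1,-1],0,85]
    - [[0,0,0],0,60]
    - [[0,0,0],0,50]
    - [[0,0,0],0,50]
    - [[0,0,0],0,50]
  grip_force: 40

```text
clock: 3.75
ee_pos: [0.5109, -0.1122, 0.0158]
ee_rot: [-2.196, 0.162, 2.119]
ft_force: [-0.3, 0.7, -1.2]
finger_gap: 0.0584
```

```bash
python3 -c "
from h import *
st(); f2=grab('side','side3');crop(f2,250,260,450,440,4,'c8')"
```

```text
t3.75 p [ 510.9 -112.2   15.8] jaw yaw -97.78 deg approach [ 0.034 -0.017 -0.999] F [-0.3  0.7 -1.2] gap 58.4 j [-0.43  0.78  1.86 -0.    0.46  1.28]
```

View pics/c8.png

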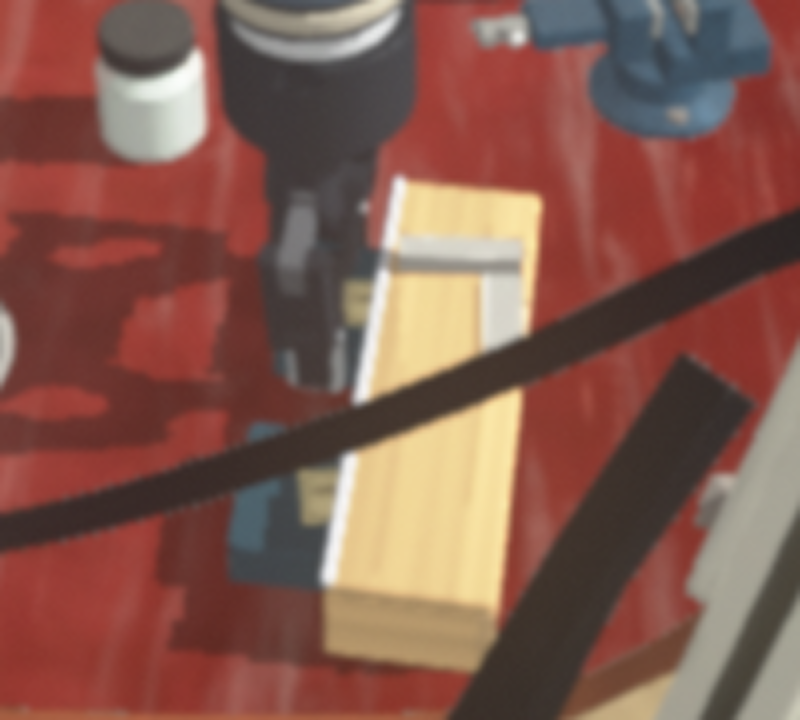

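The fingers hold tin_1 by its end (gap 58.4). I'll draw it out.

arm_command:
  deltas:
    - [[-12,1,1],0,50]
    - [[-15,2,0],0,50]
    - [[-15,2,0],0,50]
    - [[-15,2,0],0,50]
    - [[-10,1,0],0,50]

```text
clock: 4.3
ee_pos: [0.4447, -0.105, 0.0168]
ee_rot: [-2.203, 0.163, 2.115]
ft_force: [-0.4, 0.2, -1.6]
finger_gap: 0.0584
```

```bash
python3 -c "
from h import *
st(); f2=grab('side','side4');crop(f2,230,260,430,440,4,'c9')"
```

```text
t4.30 p [ 444.7 -105.    16.8] jaw yaw -97.73 deg approach [ 0.039 -0.019 -0.999] F [-0.4  0.2 -1.6] gap 58.4 j [-0.48  0.75  2.03  0.    0.31  1.22]
```

View pics/c9.png

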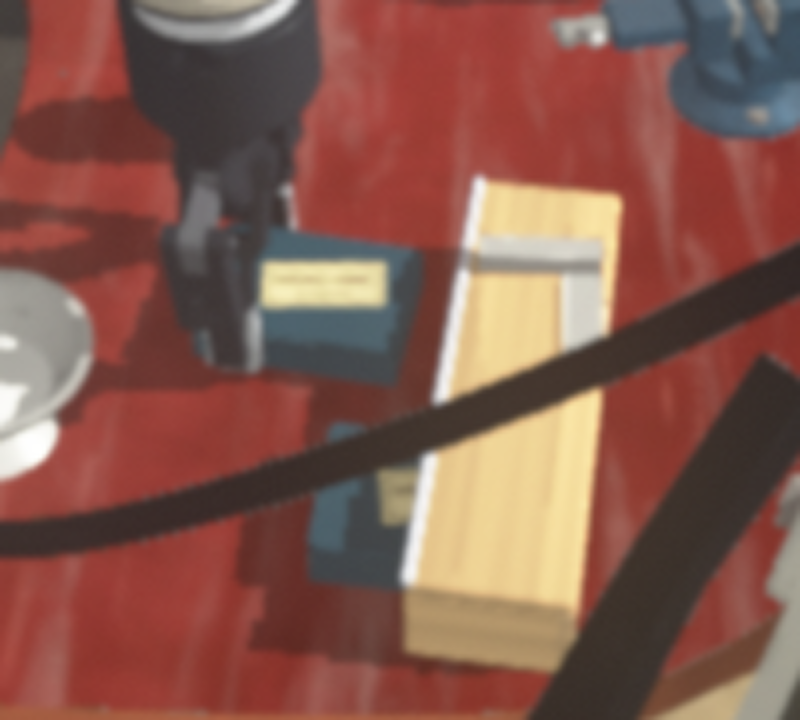

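arm_command:
  deltas:
    - [[0,0,-1],0,50]
    - [[0,0,0],0,72]
    - [[0,0,0],0,85]
    - [[0,0,0],0,85]
    - [[0,0,0],0,85]

```text
clock: 4.85
ee_pos: [0.4464, -0.106, 0.016]
ee_rot: [-2.206, 0.165, 2.112]
ft_force: [-0.2, 0.1, 0.3]
finger_gap: 0.0849
```

Run:
```python
from h import *
st(); f=grab('side','side5'); W=world(f)
m=(np.abs(W[...,2]-.022)<.004)&(W[...,0]>.4)&(W[...,0]<.53)&(abs(W[...,1]+.108)<.05)&(f['image'][...,2]>f['image'][...,0]*1)
p=W[m]; print(len(p),p.min(0),p.max(0))
crop(f,230,260,430,440,4,'c10')
```

```text
t4.85 p [ 446.4 -106.    16. ] jaw yaw -97.75 deg approach [ 0.042 -0.02  -0.999] F [-0.2  0.1  0.3] gap 84.9 j [-0.48  0.76  2.03  0.    0.31  1.22]
602 [ 0.43342852 -0.15548456  0.01801101] [ 0.50942018 -0.07465571  0.02538068]
```

View pics/c10.png

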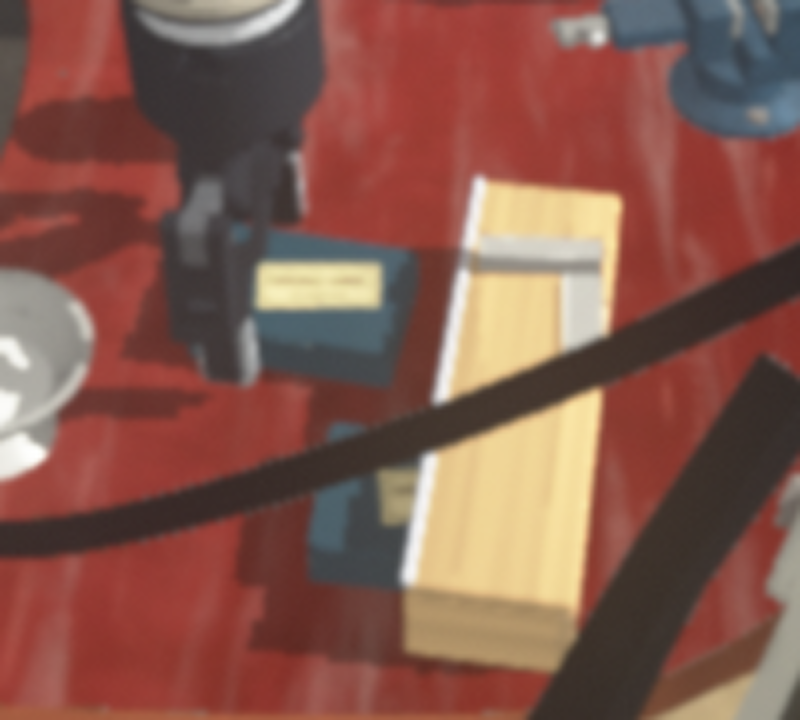

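Run:
```python
from h import *
f=load('side5')
c=lambda u,v,z=.022: ray(f,230+u/4-.4,260+v/4-.4,z).round(4)
print('label',c(319,286),'back corners',c(418,253),c(397,365))
```

```text
label [ 0.4721 -0.1109  0.022 ] back corners [ 0.5123 -0.0908  0.022 ] [ 0.5057 -0.1524  0.022 ]
```

arm_command:
  deltas:
    - [[10,-2,0],0,85]
    - [[10,-2,0],0,85]
    - [[4,0,0],0,85]
    - [[0,0,0],0,85]

```text
clock: 5.3
ee_pos: [0.474, -0.1109, 0.0163]
ee_rot: [-2.209, 0.166, 2.11]
ft_force: [0.0, -0.3, 1.0]
finger_gap: 0.085
```

```bash
python3 -c "
from h import *
st()"
```

```text
t5.30 p [ 474.  -110.9   16.3] jaw yaw -97.74 deg approach [ 0.045 -0.022 -0.999] F [ 0.  -0.3  1. ] gap 85.0 j [-0.46  0.76  1.96  0.    0.37  1.24]
```

arm_command:
  deltas:
    - [[-3,0,0],0,80]
    - [[0,0,0],0,50]
    - [[0,0,0],0,50]
    - [[0,0,0],0,50]

```text
clock: 5.7
ee_pos: [0.4704, -0.1105, 0.0166]
ee_rot: [-2.209, 0.166, 2.109]
ft_force: [0.4, 0.0, -0.9]
finger_gap: 0.058
```

```bash
python3 -c "
from h import *
st()"
```

```text
t5.70 p [ 470.4 -110.5   16.6] jaw yaw -97.78 deg approach [ 0.045 -0.021 -0.999] F [ 0.4  0.  -0.9] gap 58.0 j [-0.46  0.76  1.97  0.    0.36  1.24]
```

arm_command:
  deltas:
    - [[0,0,10],0,50]
    - [[0,5,25],0,50]
    - [[0,10,25],0,50]
    - [[0,10,25],0,50]
    - [[0,10,20],0,50]

```text
clock: 6.2
ee_pos: [0.4662, -0.0743, 0.1233]
ee_rot: [-2.195, 0.165, 2.118]
ft_force: [0.1, -0.3, -1.8]
finger_gap: 0.0585
```

```bash
python3 -c "
from h import *
st(); f2=grab('side','side6');crop(f2,200,160,400,340,4,'c11')"
```

```text
t6.20 p [466.2 -74.3 123.3] jaw yaw -97.93 deg approach [ 0.034 -0.017 -0.999] F [ 0.1 -0.3 -1.8] gap 58.5 j [-0.39  0.53  1.95 -0.    0.63  1.32]
```

View pics/c11.png

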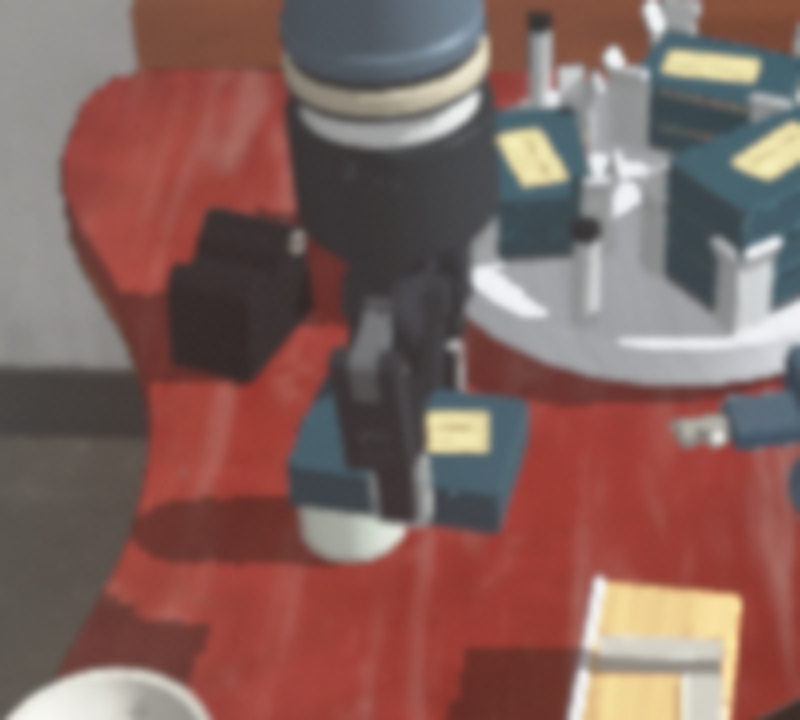

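Run:
```python
from h import *
f=load('top0')
print(ray(f,180+387/6-.42,140+555/6-.42,.085))
i=cv2.resize(f['image'][206:256,215:275],None,fx=12,fy=12,interpolation=cv2.INTER_CUBIC); cv2.imwrite('pics/c12.png',i[...,::-1])
# overlay predicted mag inner rect
import math
for R,yaw in((.075,7.8),):
    t=math.radians(yaw); c,s=math.cos(t),math.sin(t)
    ax=np.array([.5765,.2295])
    for dx,dy in((.0335,.047),(.0335,-.047),(-.0335,-.047),(-.0335,.047),(0,0)):
        X=-R+dx; p=[ax[0]+c*X-s*dy,ax[1]+s*X+c*dy]
        q=pix(f,[*p,.085]); cv2.circle(i,(int((q[0]-215+.5)*12),int((q[1]-206+.5)*12)),4,(0,255,0),-1)
        q=pix(f,[*p,.036]); cv2.circle(i,(int((q[0]-215+.5)*12),int((q[1]-206+.5)*12)),4,(255,0,255),-1)
cv2.imwrite('pics/c13.png',i[...,::-1])
```

```text
[0.50198614 0.2189626  0.085     ]
```

View pics/c13.png

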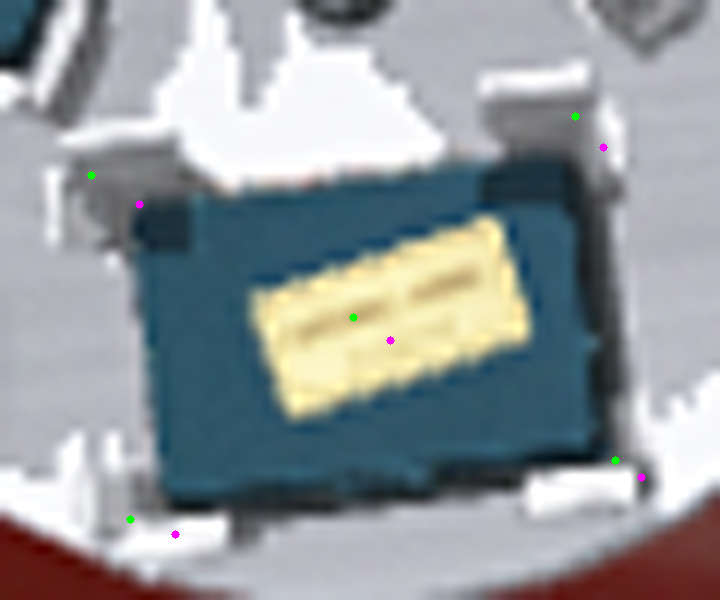

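arm_command:
  deltas:
    - [[3,22,20],0.148,50]
    - [[3,22,20],0.148,50]
    - [[3,22,0],0.148,50]
    - [[3,22,0],0.148,50]
    - [[3,22,0],0.148,50]

```text
clock: 6.75
ee_pos: [0.4807, 0.0383, 0.1693]
ee_rot: [1.911, 0.593, -1.825]
ft_force: [0.9, 0.8, -1.9]
finger_gap: 0.0581
```

arm_command:
  deltas:
    - [[3,22,0],0.148,50]
    - [[3,22,0],0.148,50]
    - [[3,22,0],0.148,50]
    - [[3,22,0],0.148,50]
    - [[3,22,0],0.148,50]

```text
clock: 7.25
ee_pos: [0.4921, 0.1518, 0.168]
ee_rot: [1.393, 1.123, -1.33]
ft_force: [0.3, -0.0, -2.4]
finger_gap: 0.0583
```

```bash
python3 -c "
from h import *
st()"
```

```text
t7.25 p [492.1 151.8 168. ] jaw yaw -11.70 deg approach [ 0.018  0.035 -0.999] F [ 0.3 -0.  -2.4] gap 58.3 j [0.06 0.49 1.8  0.05 0.83 0.24]
```

arm_command:
  deltas:
    - [[3,25,0],0.12,50]
    - [[3,22,0],0.12,50]
    - [[3,15,0],0.1,50]
    - [[0,4,0],0,50]
    - [[0,0,0],0,50]

```text
clock: 7.75
ee_pos: [0.4981, 0.2211, 0.166]
ee_rot: [1.123, 1.304, -1.076]
ft_force: [0.1, -0.6, -1.0]
finger_gap: 0.0579
```

```bash
python3 -c "
from h import *
st(); f=grab('side','side7');crop(f,290,80,460,260,4,'c14'); f=grab('top','top7');crop(f,180,140,310,265,6,'c15')"
```

```text
t7.75 p [498.1 221.1 166. ] jaw yaw 8.78 deg approach [-0.001  0.037 -0.999] F [ 0.1 -0.6 -1. ] gap 57.9 j [0.19 0.53 1.72 0.05 0.88 0.01]
```

View pics/c14.png

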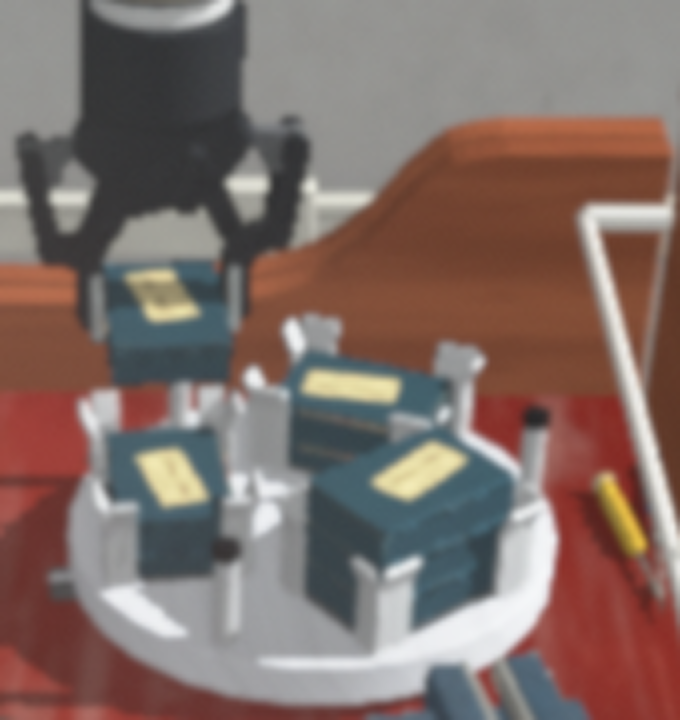

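View pics/c15.png

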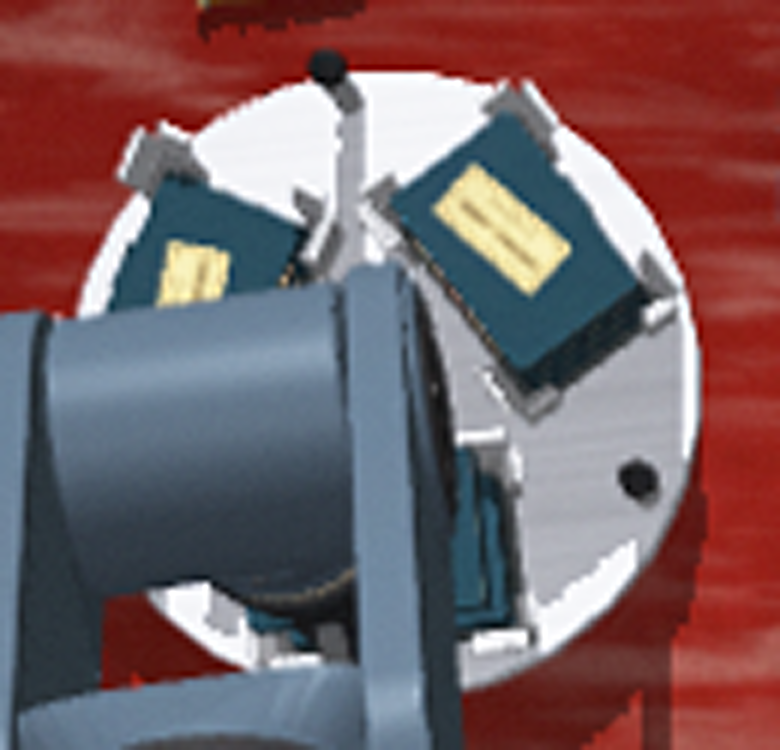

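Run:
```python
from h import *
f=load('side7')
c=lambda u,v,z: ray(f,290+u/4-.4,80+v/4-.4,z).round(4)
print('label',c(163,294,.1714),'near bottom corners',c(118,383,.150),c(230,376,.150))
print('pile a label',c(172,476,.0705), 'near top corners', c(112,512,.0705),c(215,512,.0705))
# near posts outer top
print('posts',c(92,490,.088),c(137,505,.088),c(225,495,.088),c(252,490,.088))
print('far posts',c(80,400,.088),c(120,392,.088),c(205,390,.088),c(243,400,.088))
```

```text
label [0.4963 0.2219 0.1714] near bottom corners [0.4764 0.1729 0.15  ] [0.5297 0.1805 0.15  ]
pile a label [0.5006 0.215  0.0705] near top corners [0.4715 0.1811 0.0705] [0.5232 0.1823 0.0705]
posts [0.4622 0.1743 0.088 ] [0.4851 0.1615 0.088 ] [0.5281 0.1713 0.088 ] [0.5414 0.1761 0.088 ]
far posts [0.4508 0.2603 0.088 ] [0.4715 0.2689 0.088 ] [0.5164 0.2718 0.088 ] [0.5365 0.262  0.088 ]
```

arm_command:
  deltas:
    - [[2,-2,-15],-0.015,50]
    - [[1,-1,-15],0,50]
    - [[0,0,-15],0,50]
    - [[0,0,-5],0,50]
    - [[0,0,0],0,50]

```text
clock: 8.35
ee_pos: [0.5013, 0.2126, 0.1154]
ee_rot: [1.142, 1.291, -1.096]
ft_force: [0.1, -0.8, -1.4]
finger_gap: 0.058
```

```bash
python3 -c "
from h import *
st(); f=grab('side','side8');crop(f,290,100,440,250,5,'c16')"
```

```text
t8.35 p [501.3 212.6 115.4] jaw yaw 7.25 deg approach [ 0.     0.036 -0.999] F [ 0.1 -0.8 -1.4] gap 58.0 j [0.18 0.61 1.76 0.05 0.77 0.01]
```

View pics/c16.png

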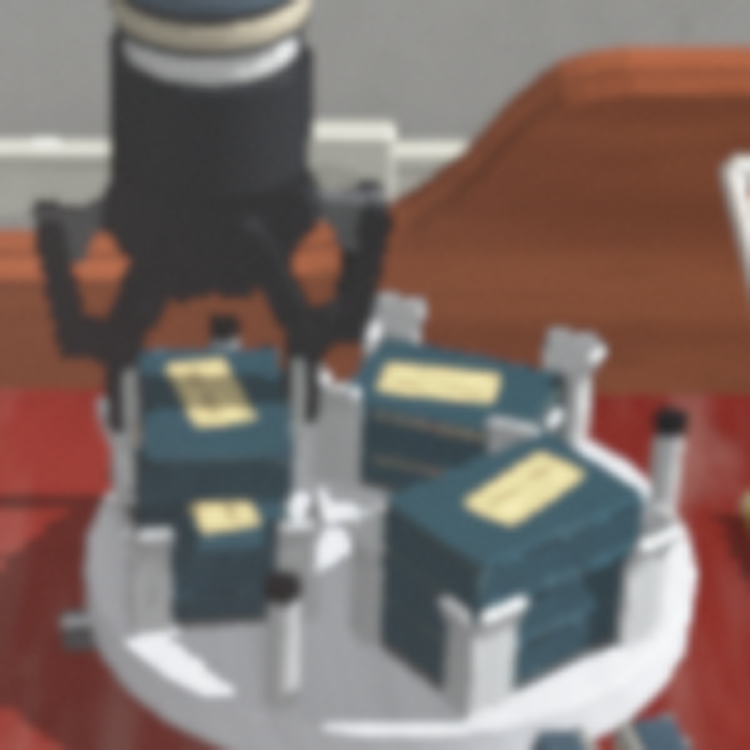

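Run:
```python
from h import *
f=load('side8')
c=lambda u,v,z: ray(f,290+u/5-.4,100+v/5-.4,z).round(4)
print('label',c(211,391,.1208),'near top edge corners',c(140,450,.1208),c(292,453,.1208))
```

```text
label [0.4992 0.2134 0.1208] near top edge corners [0.4731 0.1685 0.1208] [0.5319 0.1676 0.1208]
```

arm_command:
  deltas:
    - [[0,5,0],0.01,50]
    - [[0,1,0],0,50]
    - [[0,0,0],0,50]

```text
clock: 8.7
ee_pos: [0.5025, 0.2189, 0.1175]
ee_rot: [1.137, 1.293, -1.086]
ft_force: [0.2, -0.4, -1.4]
finger_gap: 0.0586
```

Run:
```python
from h import *
st()
f=grab('side','side9'); crop(f,300,150,360,240,8,'c17')
```

```text
t8.70 p [502.5 218.9 117.5] jaw yaw 7.81 deg approach [ 0.003  0.037 -0.999] F [ 0.2 -0.4 -1.4] gap 58.6 j [0.19 0.61 1.75 0.05 0.77 0.02]
```

View pics/c17.png

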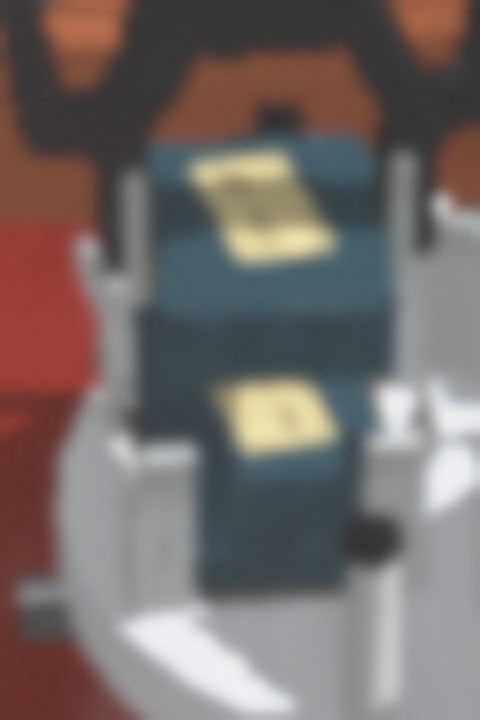

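arm_command:
  deltas:
    - [[0,1,-8],0,50]
    - [[0,1,-8],0,50]
    - [[0,0,0],0,50]

```text
clock: 9.05
ee_pos: [0.5028, 0.2214, 0.101]
ee_rot: [1.137, 1.292, -1.085]
ft_force: [-0.5, -0.2, -1.6]
finger_gap: 0.0583
```

Run:
```python
from h import *
st()
f=grab('side','side10'); crop(f,300,150,360,240,8,'c18')
```

```text
t9.05 p [502.8 221.4 101. ] jaw yaw 7.84 deg approach [ 0.005  0.037 -0.999] F [-0.5 -0.2 -1.6] gap 58.3 j [0.19 0.64 1.76 0.05 0.73 0.02]
```

View pics/c18.png

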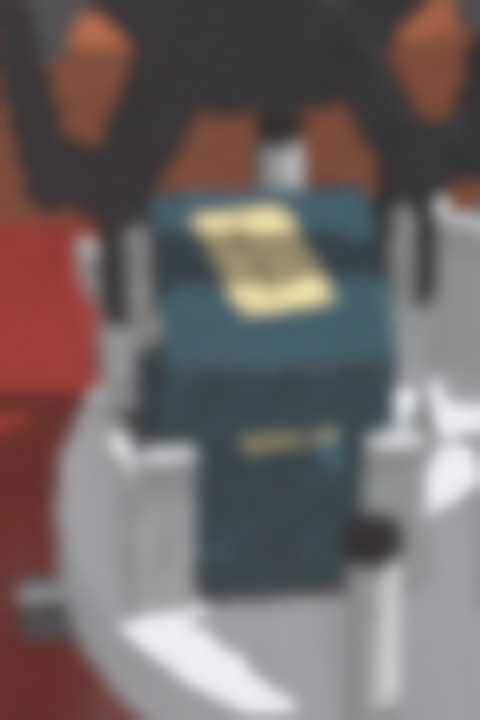

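arm_command:
  deltas:
    - [[-0.5,-1.5,-4],0,50]
    - [[0,-0.5,-4],0,50]
    - [[0,0,0],0,50]

```text
clock: 9.4
ee_pos: [0.5029, 0.2197, 0.0928]
ee_rot: [1.139, 1.292, -1.083]
ft_force: [-0.0, 0.2, -0.9]
finger_gap: 0.058
```

Run:
```python
from h import *
st()
```

```text
t9.40 p [502.9 219.7  92.8] jaw yaw 7.84 deg approach [ 0.006  0.038 -0.999] F [-0.   0.2 -0.9] gap 58.0 j [0.19 0.65 1.76 0.06 0.71 0.01]
```

Now feel gently, 1.5–2 mm per row (~2 cm/s).

arm_command:
  deltas:
    - [[0,0,-2],0,50]
    - [[0,0,-2],0,50]

```text
clock: 9.6
ee_pos: [0.5026, 0.2202, 0.0895]
ee_rot: [1.139, 1.293, -1.082]
ft_force: [-2.1, 2.6, 5.5]
finger_gap: 0.0581
```

arm_command:
  deltas:
    - [[0,0,-1.5],0,50]
    - [[0,0,-1.5],0,50]

```text
clock: 9.8
ee_pos: [0.5026, 0.2204, 0.0882]
ee_rot: [1.14, 1.292, -1.082]
ft_force: [-4.4, -1.9, 20.3]
finger_gap: 0.0583
```

Run:
```python
from h import *
st()
```

```text
t9.80 p [502.6 220.4  88.2] jaw yaw 7.86 deg approach [ 0.007  0.039 -0.999] F [-4.4 -1.9 20.3] gap 58.3 j [0.19 0.66 1.77 0.06 0.7  0.01]
```

Run:
```python
from h import *
f=grab('side','side11'); crop(f,290,140,370,240,7,'c19')
```

```text
(no output)
```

View pics/c19.png

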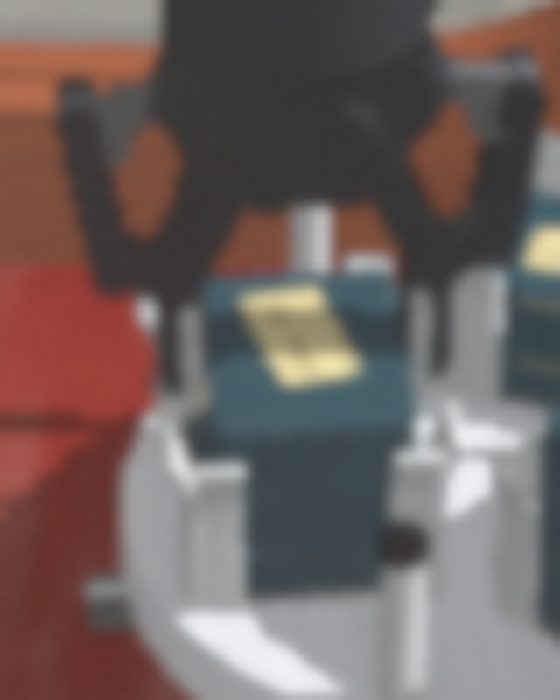

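arm_command:
  deltas:
    - [[0,0,0.5],0,58]
    - [[0,0,0],0,64]
    - [[0,0,0],0,68]
    - [[0,0,0],0,70]
    - [[0,0,0],0,70]

```text
clock: 10.35
ee_pos: [0.5032, 0.2199, 0.0887]
ee_rot: [1.14, 1.291, -1.081]
ft_force: [-0.5, 0.1, -0.4]
finger_gap: 0.0705
```

Run:
```python
from h import *
st()
f=grab('side','side12'); crop(f,290,140,370,240,7,'c20')
```

```text
t10.35 p [503.2 219.9  88.7] jaw yaw 7.84 deg approach [ 0.008  0.039 -0.999] F [-0.5  0.1 -0.4] gap 70.5 j [0.19 0.66 1.77 0.06 0.7  0.01]
```

View pics/c20.png

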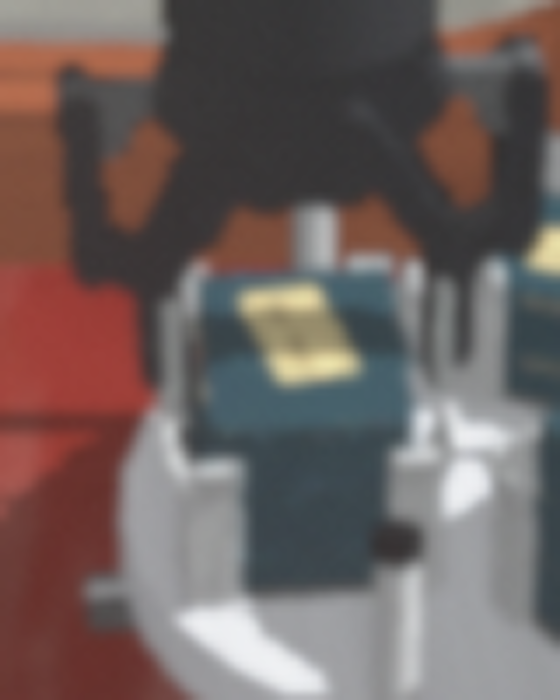

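arm_command:
  deltas:
    - [[0,0,6],0,72]
    - [[0,0,15],0,72]
    - [[0,0,25],0,72]
    - [[0,0,25],0,60]
    - [[0,0,10],0,40]

```text
clock: 10.9
ee_pos: [0.5015, 0.2193, 0.171]
ee_rot: [1.137, 1.294, -1.086]
ft_force: [0.8, -0.5, 0.0]
finger_gap: 0.0472
```

Run:
```python
from h import *
st()
f=grab('side','side13'); crop(f,290,100,460,260,4.5,'c21'); W=world(f)
c=lambda u,v,z: ray(f,290+u/4.5-.4,100+v/4.5-.4,z).round(4)
```

```text
t10.90 p [501.5 219.3 171. ] jaw yaw 7.82 deg approach [ 0.003  0.037 -0.999] F [ 0.8 -0.5  0. ] gap 47.2 j [0.19 0.52 1.72 0.05 0.89 0.02]
```

View pics/c21.png

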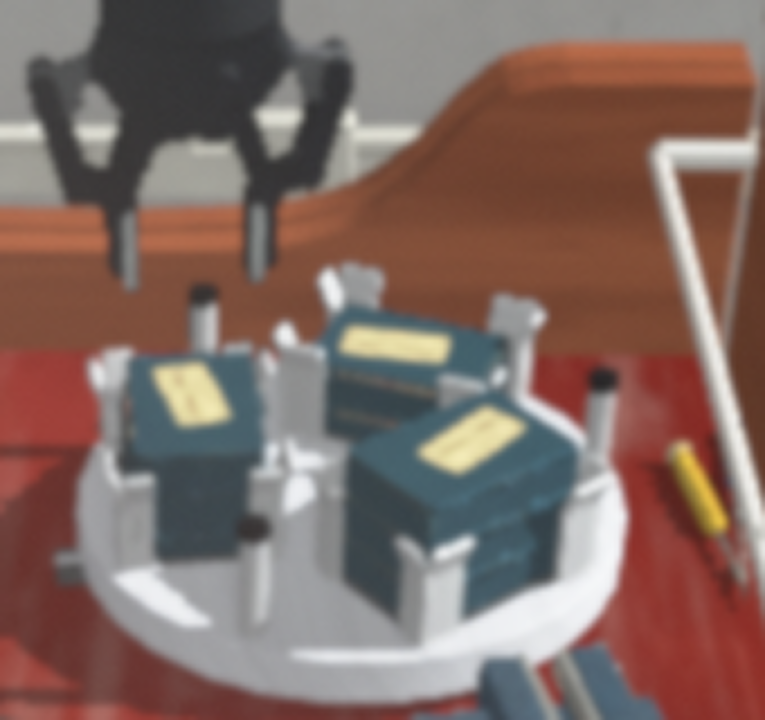

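Run:
```python
from h import *
f=load('top0')
c1=lambda u,v,z: ray(f,180+u/6-.42,140+v/6-.42,z)[:2]
ax=np.array([.5765,.2295])
for n,q,z in(('post lo',(68,382),.086),('post lo right',(88,385),.08),('post2',(200,437),.086),('post2b',(240,450),.086)):
    p=c1(*q,z);d=p-ax;print(n,p.round(4),np.linalg.norm(d).round(4),np.degrees(np.arctan2(d[1],d[0])).round(1))
```

```text
post lo [0.5674 0.3439] 0.1147 94.6
post lo right [0.5672 0.3376] 0.1085 94.9
post2 [0.5467 0.2922] 0.0694 115.5
post2b [0.5418 0.2766] 0.0585 126.4
```

arm_command:
  deltas:
    - [[4,15,0],-0.148,0]
    - [[4,15,0],-0.148,0]
    - [[4,15,0],-0.148,0]
    - [[4,15,0],-0.148,0]
    - [[4,15,0],-0.148,0]

```text
clock: 11.45
ee_pos: [0.5207, 0.2942, 0.1696]
ee_rot: [1.681, 0.861, -1.62]
ft_force: [0.8, 0.6, -0.9]
finger_gap: 0.0002
```

arm_command:
  deltas:
    - [[4,15,0],-0.148,0]
    - [[4,15,0],-0.148,0]
    - [[4,15,0],-0.148,0]
    - [[4,10,0],-0.13,0]
    - [[0,0,0],0,0]

```text
clock: 11.95
ee_pos: [0.5348, 0.3522, 0.1639]
ee_rot: [2.047, 0.377, -1.992]
ft_force: [-0.3, -0.4, 0.6]
finger_gap: 0.0002
```

Run:
```python
from h import *
st()
```

```text
t11.95 p [534.8 352.2 163.9] jaw yaw -68.83 deg approach [ 0.027  0.005 -1.   ] F [-0.3 -0.4  0.6] gap 0.2 j [ 0.41  0.64  1.49 -0.01  0.99  1.62]
```

arm_command:
  deltas:
    - [[-2,-10,-15],0,0]
    - [[0,-3,-15],0,0]
    - [[0,0,-12],0,0]
    - [[0,0,0],0,0]

```text
clock: 12.35
ee_pos: [0.5306, 0.3371, 0.1181]
ee_rot: [2.035, 0.386, -1.989]
ft_force: [0.5, -0.3, -1.2]
finger_gap: 0.0001
```

Run:
```python
from h import *
st()
f=grab('side','side14'); crop(f,290,100,460,260,4.5,'c22'); f=grab('top','top14');crop(f,180,140,310,265,6,'c23')
```

```text
t12.35 p [530.6 337.1 118.1] jaw yaw -68.18 deg approach [ 0.022  0.003 -1.   ] F [ 0.5 -0.3 -1.2] gap 0.1 j [ 0.39  0.69  1.54 -0.01  0.89  1.59]
```

View pics/c22.png

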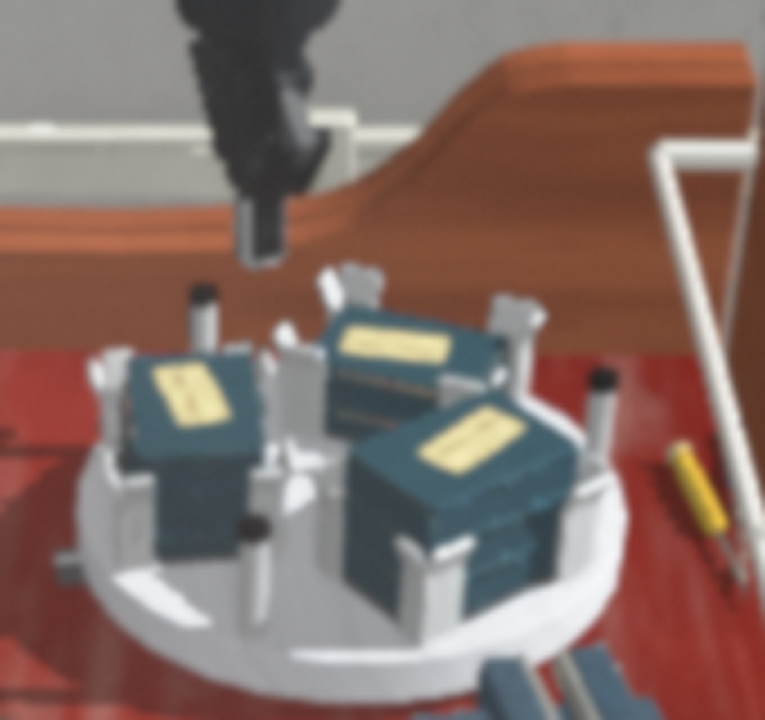

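View pics/c23.png

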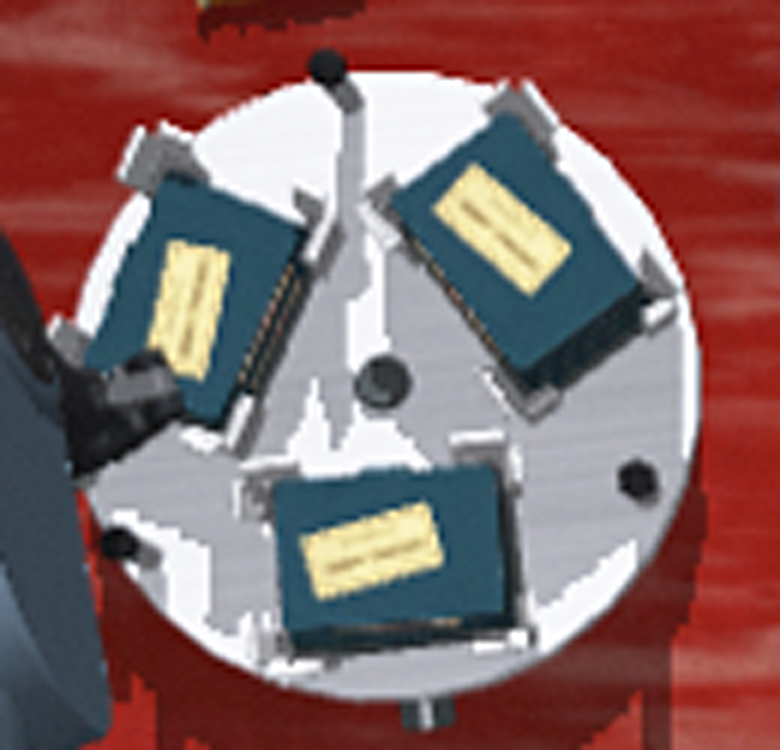

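arm_command:
  deltas:
    - [[0,1,-10],0,0]
    - [[0,1,-12],0,0]
    - [[0,0,-12],0,0]
    - [[0,0,0],0,0]

```text
clock: 12.85
ee_pos: [0.5331, 0.3408, 0.0849]
ee_rot: [2.043, 0.389, -1.981]
ft_force: [-0.2, 0.7, 0.1]
finger_gap: 0.0001
```

Run:
```python
from h import *
st()
f=load('top14'); print('tin1 label',ray(f,180+372/6-.42,140+551/6-.42,.094))
f=grab('side','side15'); crop(f,290,100,460,260,4.5,'c24')
```

```text
t12.85 p [533.1 340.8  84.9] jaw yaw -68.13 deg approach [ 0.029  0.006 -1.   ] F [-0.2  0.7  0.1] gap 0.1 j [ 0.4   0.74  1.55 -0.01  0.82  1.59]
tin1 label [0.50263031 0.22336287 0.094     ]
```

View pics/c24.png

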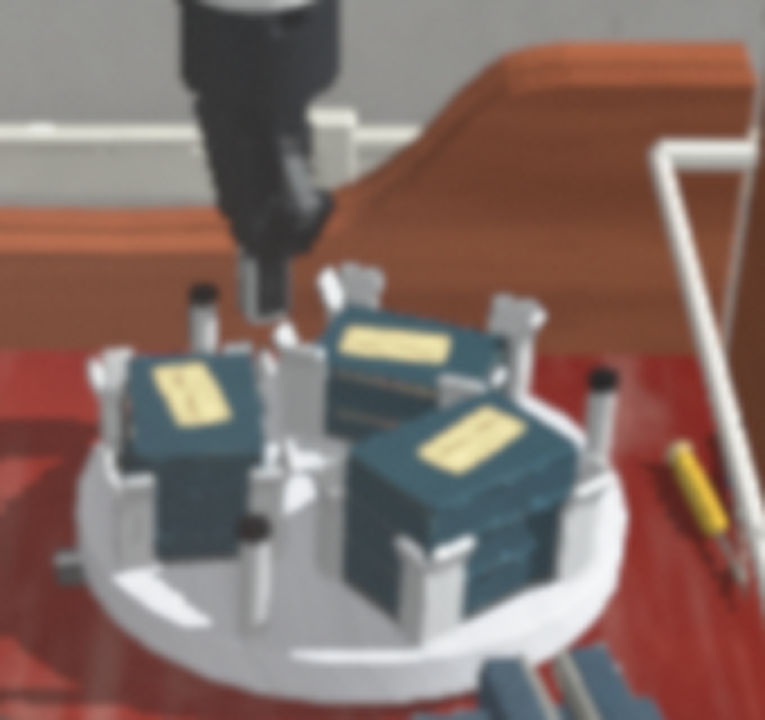

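```bash
cat > arc.py <<'E'
from h import *
import sys
s,R=st(); p=s['ee_pos'][:2]*1000; d=p-[576.5,229.5]; r=np.hypot(*d); a=np.degrees(np.arctan2(d[1],d[0]))%360
print('r %.1f ang %.1f'%(r,a)); st_=float(sys.argv[1]); q=p
for k in range(1,6):
    an=np.radians(a+st_*k); rr=r+(118-r)*min(1,k/2); n=np.array([576.5,229.5])+rr*np.array([np.cos(an),np.sin(an)]); print((n-q).round(1)); q=n
E
python3 arc.py 6
```

```text
t12.90 p [533.6 341.   85.6] jaw yaw -68.13 deg approach [ 0.031  0.006 -1.   ] F [ 0.5  0.7 -0.3] gap -0.2 j [ 0.4   0.74  1.55 -0.01  0.82  1.59]
r 119.5 ang 111.1
[-11.1  -5.8]
[-10.4  -6.8]
[-10.   -7.3]
[-9.2 -8.3]
[-8.3 -9.2]
```

arm_command:
  deltas:
    - [[-8,-4,-1],0.08,0]
    - [[-8,-5,0],0.08,0]
    - [[-9,-7,0],0.1,0]
    - [[-9,-8,0],0.1,0]
    - [[-8,-9,0],0.1,0]

```text
clock: 13.4
ee_pos: [0.4968, 0.313, 0.0865]
ee_rot: [1.76, 0.798, -1.67]
ft_force: [0.5, 4.3, -0.9]
finger_gap: -0.0003
```

```bash
python3 arc.py 6
```

```text
t13.40 p [496.8 313.   86.5] jaw yaw -40.81 deg approach [ 0.038  0.033 -0.999] F [ 0.5  4.3 -0.9] gap -0.3 j [0.36 0.69 1.69 0.03 0.72 1.06]
r 115.4 ang 133.7
[-9.3 -8. ]
[-8.5 -9. ]
[ -6.4 -10.6]
[ -5.3 -11.2]
[ -4.1 -11.7]
```

arm_command:
  deltas:
    - [[-9,-8,-1],0.08,0]
    - [[-8,-9,-1],0.09,0]
    - [[-7,-10,0],0.1,0]
    - [[-6,-11,0],0.1,0]
    - [[-4,-11,0],0.1,0]

```text
clock: 13.9
ee_pos: [0.4692, 0.2703, 0.0881]
ee_rot: [1.439, 1.126, -1.318]
ft_force: [-1.0, 3.7, -1.9]
finger_gap: -0.0002
```

```bash
python3 arc.py 6
```

```text
t13.90 p [469.2 270.3  88.1] jaw yaw -12.91 deg approach [ 0.035  0.066 -0.997] F [-1.   3.7 -1.9] gap -0.2 j [0.29 0.65 1.81 0.09 0.63 0.44]
r 114.8 ang 159.2
[ -5.2 -11. ]
[ -4.1 -11.7]
[ -1.3 -12.3]
[  0.  -12.4]
[  1.3 -12.3]
```

arm_command:
  deltas:
    - [[-6,-11,-2],0.09,0]
    - [[-5,-11,-2],0.09,0]
    - [[-2,-12,-1],0.09,0]
    - [[0,-12,-1],0.09,0]
    - [[1,-12,0],0.09,0]

```text
clock: 14.4
ee_pos: [0.4622, 0.215, 0.0862]
ee_rot: [1.097, 1.358, -0.968]
ft_force: [0.0, -0.1, -0.7]
finger_gap: 0.0002
```

```bash
python3 arc.py 6
```

```text
t14.40 p [462.2 215.   86.2] jaw yaw 13.98 deg approach [ 0.014  0.086 -0.996] F [ 0.  -0.1 -0.7] gap 0.2 j [ 0.17  0.63  1.89  0.15  0.6  -0.2 ]
r 115.2 ang 187.2
[  0.8 -12.2]
[  2.1 -12.2]
[  4.7 -11.4]
[  5.8 -10.9]
[  7.  -10.2]
```

Run:
```python
from h import *
f=grab('side','side16'); crop(f,290,100,460,260,4.5,'c25')
```

```text
(no output)
```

View pics/c25.png

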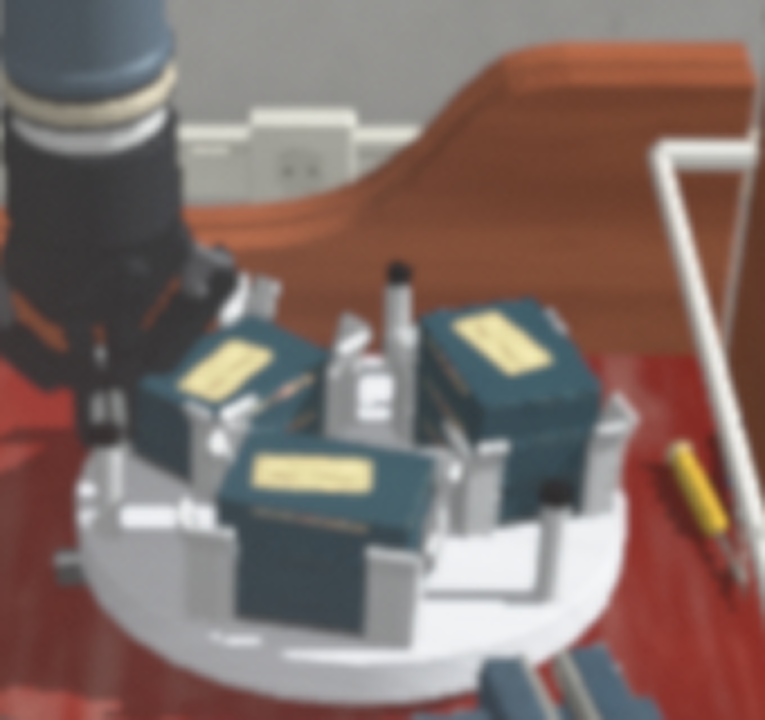

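Run:
```python
from h import *
f=load('side16')
for z,(u,v) in ((.094,(103,432)),(.094,(555,490)),(.094,(400,272))):
    p=ray(f,290+u/4.5-.4,100+v/4.5-.4,z)[:2]; d=p-[.5765,.2295]; print(p.round(4),np.hypot(*d).round(4),np.degrees(np.arctan2(d[1],d[0]))%360)
```

```text
[0.4613 0.1888] 0.1222 199.4798076660204
[0.6569 0.1472] 0.1151 314.3412893707926
[0.5977 0.3361] 0.1087 78.74870308766654
```

arm_command:
  deltas:
    - [[1,-14,0],0.07,0]
    - [[4,-14,0],0.08,0]
    - [[4,-12,35],0,0]
    - [[2,-6,45],0,0]
    - [[0,0,20],0,0]

```text
clock: 14.95
ee_pos: [0.4741, 0.1659, 0.187]
ee_rot: [0.979, 1.421, -0.863]
ft_force: [0.6, 0.2, 0.3]
finger_gap: -0.0002
```

Run:
```python
from h import *
st()
f=grab('side','side17'); crop(f,290,100,460,260,4.5,'c26')
f=grab('top','top17');crop(f,180,140,310,265,6,'c27')
```

```text
t14.95 p [474.1 165.9 187. ] jaw yaw 22.48 deg approach [-0.003  0.086 -0.996] F [0.6 0.2 0.3] gap -0.2 j [ 0.06  0.45  1.82  0.11  0.88 -0.4 ]
```

View pics/c26.png

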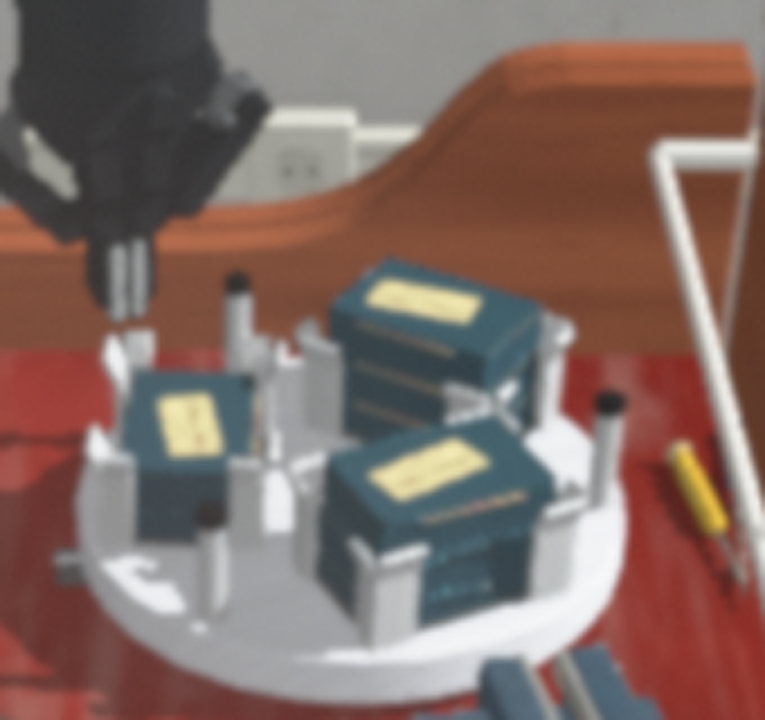

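View pics/c27.png

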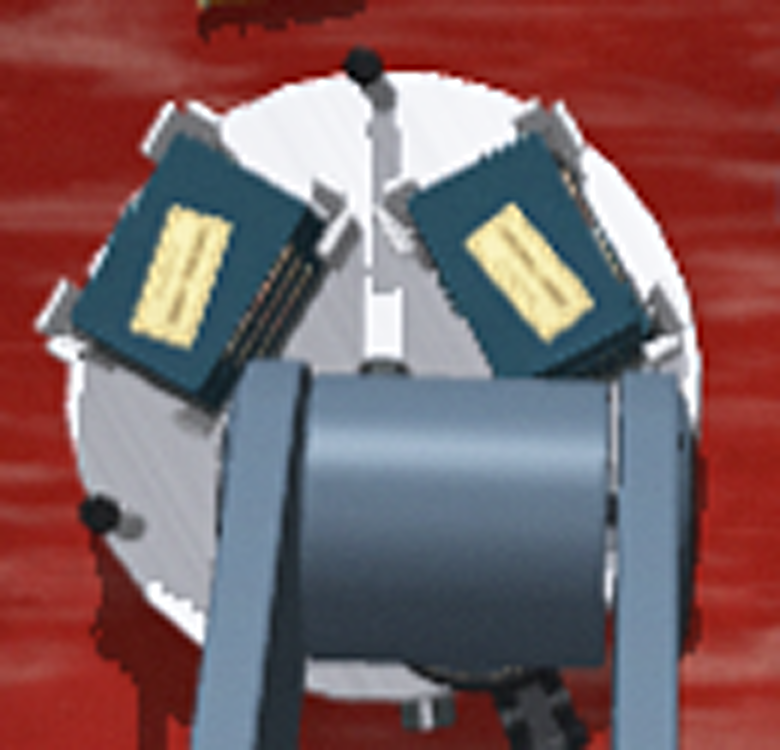

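Run:
```python
from h import *
f=load('top1'); W=world(f)
for u,v in((430,100),(500,200),(600,230),(640,260),(665,240),(690,240),(600,400),(560,480),(350,350)):
    print(u,v,W[170+v//5,340+u//5].round(3))
f=load('side4'); W=world(f); im=f['image']
m=(W[...,1]<-.17)&(W[...,1]>-.34)&(W[...,0]>.3)&(W[...,0]<.6)&(W[...,2]>.1)&(im[...,2]>im[...,0].astype(int)+10)
if m.any(): P=W[m];print(P.min(0),P.max(0))
cv2.imwrite('pics/s4.png',im[...,::-1])
```

```text
430 100 [ 0.535 -0.122  0.482]
500 200 [ 0.502 -0.141  0.497]
600 230 [ 0.494 -0.171  0.494]
640 260 [ 0.486 -0.186  0.487]
665 240 [ 0.491 -0.192  0.493]
690 240 [ 0.492 -0.201  0.488]
600 400 [ 0.44  -0.16   0.537]
560 480 [ 0.416 -0.147  0.544]
350 350 [ 0.466 -0.116  0.372]
[ 0.44225385 -0.17101383  0.2899895 ] [ 0.44295172 -0.17075256  0.29894457]
```

View pics/s4.png

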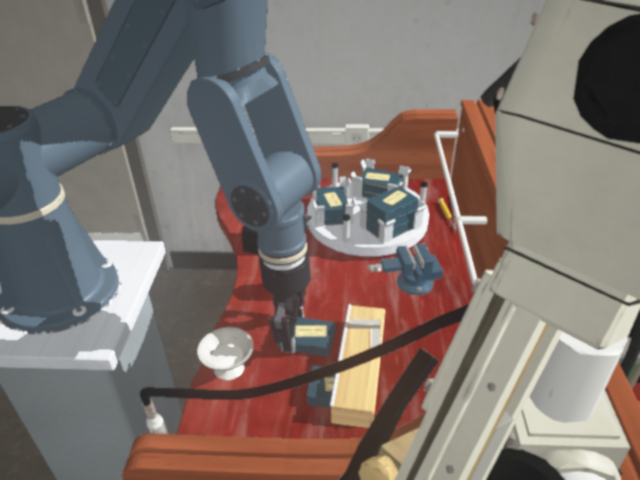

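arm_command:
  deltas:
    - [[1,-25,0],0.11,20]
    - [[2,-38,0],0.12,50]
    - [[2,-38,0],0.12,85]
    - [[2,-38,0],0.12,85]
    - [[2,-38,0],0.12,85]

```text
clock: 15.55
ee_pos: [0.4812, -0.01, 0.1853]
ee_rot: [0.486, 1.596, -0.397]
ft_force: [1.1, -0.8, -0.1]
finger_gap: 0.072
```

arm_command:
  deltas:
    - [[2,-38,0],0.12,85]
    - [[2,-38,0],0.12,85]
    - [[2,-38,0],0.12,85]
    - [[2,-38,-20],0.12,85]
    - [[2,-20,-20],0,85]

```text
clock: 16.05
ee_pos: [0.4918, -0.1899, 0.1421]
ee_rot: [0.076, 1.651, -0.023]
ft_force: [-0.1, -0.5, 0.8]
finger_gap: 0.0853
```

Run:
```python
from h import *
st()
f=grab('top','top18');crop(f,180,140,310,265,6,'c28')
```

```text
t16.05 p [ 491.8 -189.9  142.1] jaw yaw 86.39 deg approach [-0.079  0.036 -0.996] F [-0.1 -0.5  0.8] gap 85.3 j [-0.57  0.58  1.71 -0.02  0.93 -2.07]
```

View pics/c28.png

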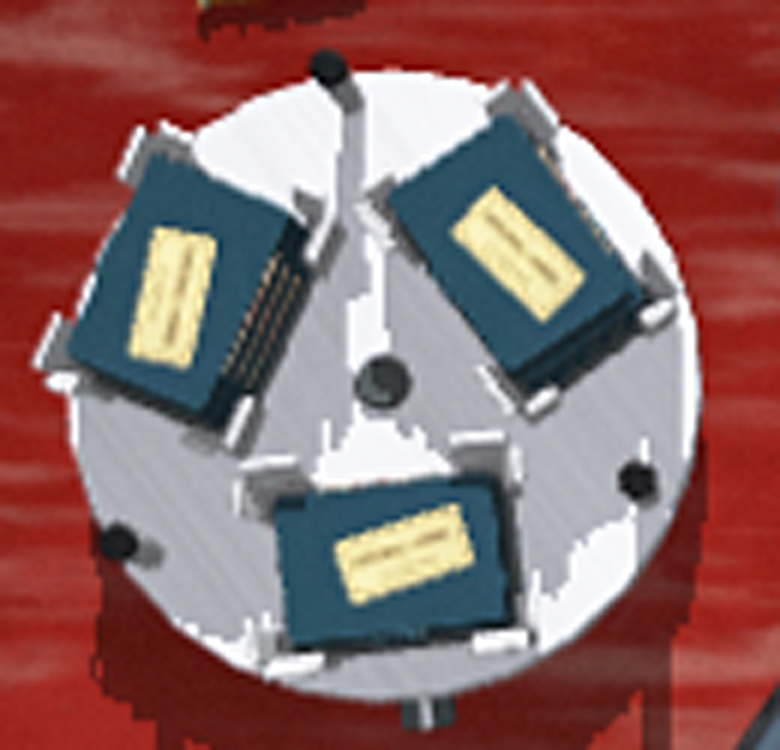

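arm_command:
  deltas:
    - [[2,-12,-25],-0.03,85]
    - [[2,-10,-25],-0.02,85]
    - [[0,0,-25],0,85]
    - [[0,0,-15],0,85]
    - [[0,0,0],0,85]

```text
clock: 16.6
ee_pos: [0.4938, -0.2128, 0.041]
ee_rot: [0.131, 1.656, -0.068]
ft_force: [-1.0, 0.1, -0.1]
finger_gap: 0.0852
```

Run:
```python
from h import *
st()
f=grab('side','side18');crop(f,230,260,430,440,4,'c29')
```

```text
t16.60 p [ 493.8 -212.8   41. ] jaw yaw 82.74 deg approach [-0.085  0.045 -0.995] F [-1.   0.1 -0.1] gap 85.2 j [-0.61  0.76  1.73 -0.02  0.75 -2.04]
```

View pics/c29.png

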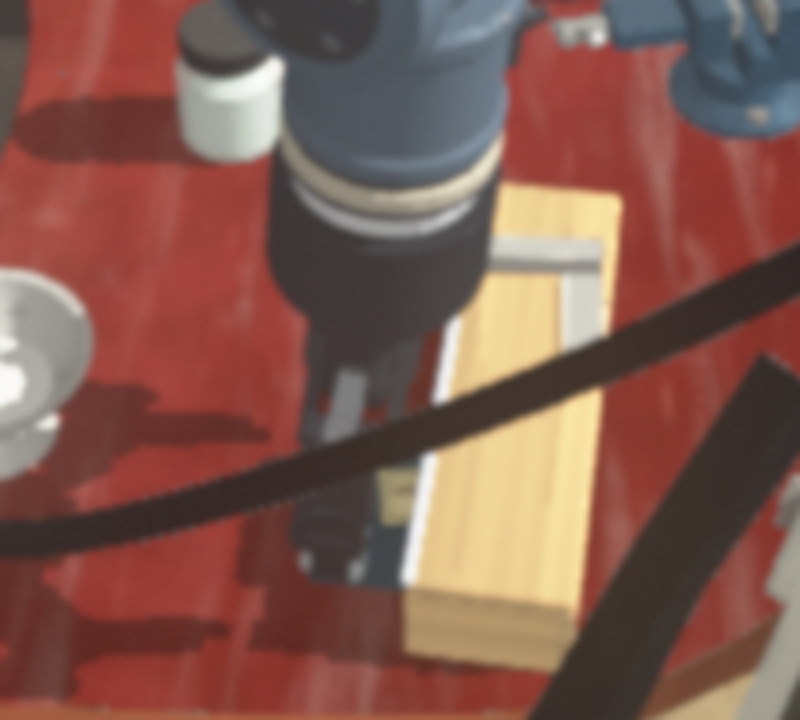

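arm_command:
  deltas:
    - [[2,1,-10],0.02,85]
    - [[1,0,-8],0,85]
    - [[0,0,-5],0,85]
    - [[0,0,0],0,85]

```text
clock: 17.05
ee_pos: [0.4987, -0.2111, 0.0189]
ee_rot: [0.11, 1.654, -0.052]
ft_force: [-0.2, -0.2, 0.4]
finger_gap: 0.0849
```

```bash
python3 -c "
from h import *
st()"
```

```text
t17.05 p [ 498.7 -211.1   18.9] jaw yaw 84.06 deg approach [-0.082  0.041 -0.996] F [-0.2 -0.2  0.4] gap 84.9 j [-0.6   0.8   1.72 -0.02  0.71 -2.05]
```

arm_command:
  deltas:
    - [[-1,0,-2],0,85]
    - [[0,0,0],0,60]
    - [[0,0,0],0,50]
    - [[0,0,0],0,50]
    - [[0,0,0],0,50]

```text
clock: 17.55
ee_pos: [0.4982, -0.2115, 0.018]
ee_rot: [0.109, 1.652, -0.053]
ft_force: [0.5, 0.3, -1.8]
finger_gap: 0.0583
```

```bash
python3 -c "
from h import *
st()"
```

```text
t17.55 p [ 498.2 -211.5   18. ] jaw yaw 84.05 deg approach [-0.08   0.039 -0.996] F [ 0.5  0.3 -1.8] gap 58.3 j [-0.6   0.8   1.72 -0.02  0.7  -2.05]
```

arm_command:
  deltas:
    - [[-12,1,0],0,50]
    - [[-14,2,0],0,50]
    - [[-14,1,0],0,50]
    - [[-12,1,0],0,50]
    - [[-7,1,0],0,50]

```text
clock: 18.05
ee_pos: [0.4348, -0.2046, 0.0179]
ee_rot: [0.109, 1.652, -0.052]
ft_force: [0.3, 0.5, -2.4]
finger_gap: 0.0579
```

```bash
python3 -c "
from h import *
st(); f2=grab('side','side19');crop(f2,230,260,430,440,4,'c30')"
```

```text
t18.05 p [ 434.8 -204.6   17.9] jaw yaw 84.11 deg approach [-0.081  0.04  -0.996] F [ 0.3  0.5 -2.4] gap 57.9 j [-0.66  0.77  1.88 -0.03  0.58 -2.1 ]
```

View pics/c30.png

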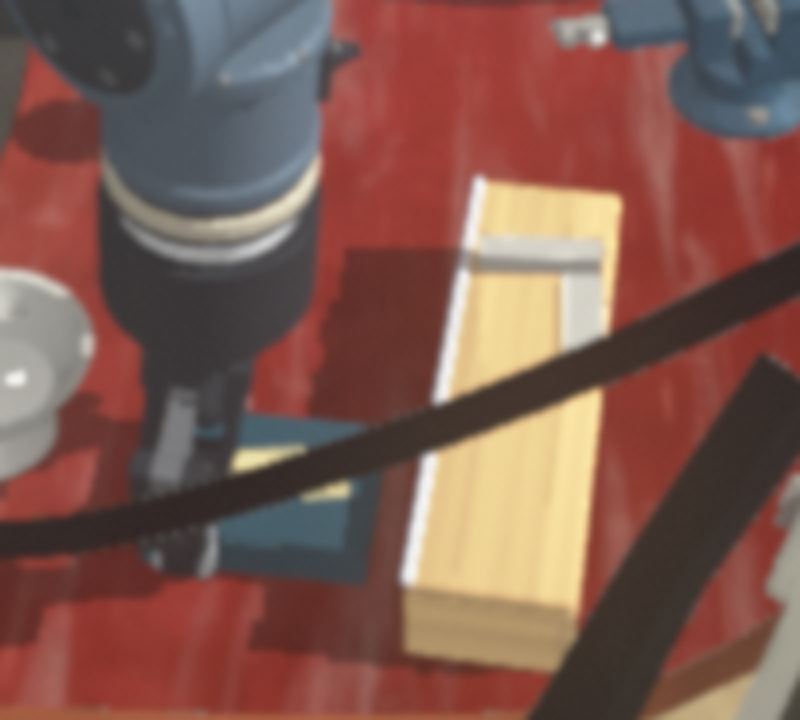

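arm_command:
  deltas:
    - [[0,0,-0.5],0,50]
    - [[0,0,0],0,72]
    - [[0,0,0],0,85]
    - [[0,0,0],0,85]

```text
clock: 18.5
ee_pos: [0.435, -0.2048, 0.018]
ee_rot: [0.109, 1.651, -0.053]
ft_force: [-0.6, 0.7, -0.5]
finger_gap: 0.0849
```

Run:
```python
from h import *
st(); f=grab('side','side20');crop(f,255,345,335,415,9,'c31')
f=grab('top','top20'); crop(f,380,200,460,290,7,'c32')
```

```text
t18.50 p [ 435.  -204.8   18. ] jaw yaw 84.08 deg approach [-0.08   0.039 -0.996] F [-0.6  0.7 -0.5] gap 84.9 j [-0.66  0.77  1.88 -0.03  0.58 -2.1 ]
```

View pics/c31.png

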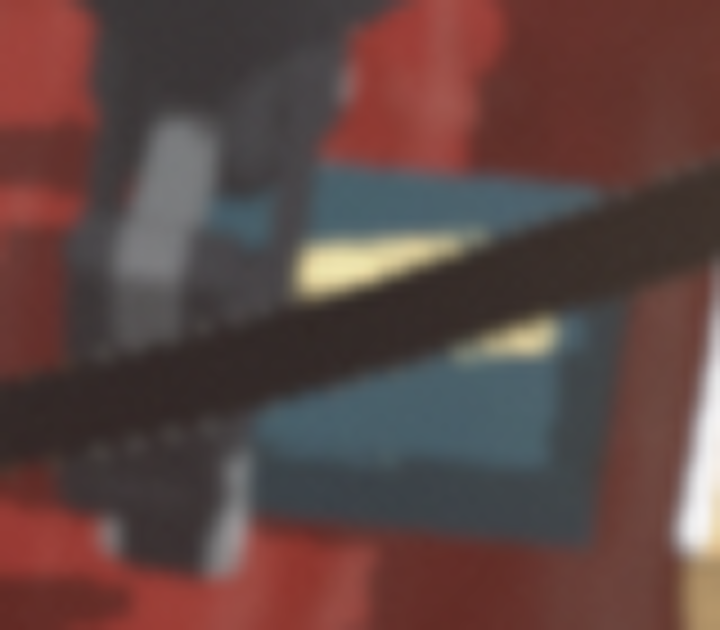

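View pics/c32.png

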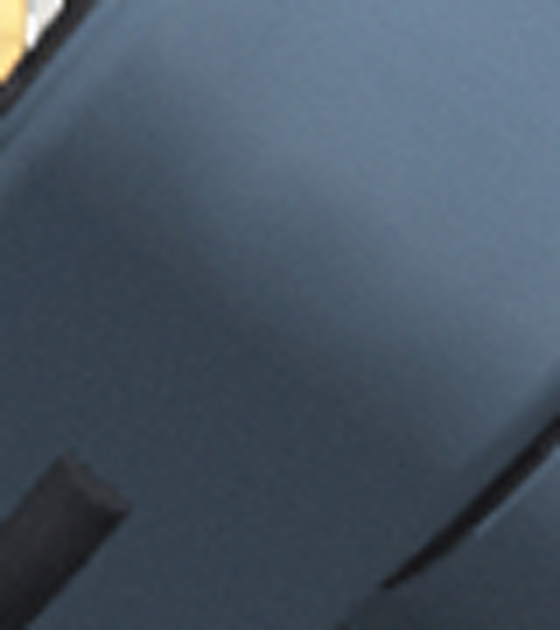

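Run:
```python
from h import *
f=load('side20')
c=lambda u,v,z: ray(f,255+u/9-.45,345+v/9-.45,z).round(4)
print('far back top',c(605,188,.022),'near back bottom',c(592,545,0.0), 'near back top',c(605,440,.022))
f=load('side19')
print('label',ray(f,230+292/4-.4,260+476/4-.4,.022).round(4))
```

```text
far back top [ 0.4959 -0.1822  0.022 ] near back bottom [ 0.496  -0.2389  0.    ] near back top [ 0.4983 -0.2345  0.022 ]
label [ 0.4682 -0.2084  0.022 ]
```

arm_command:
  deltas:
    - [[10,-1,0],0,85]
    - [[10,-1,0],0,85]
    - [[5,-1,0],0,85]
    - [[0,0,0],0,85]

```text
clock: 19.0
ee_pos: [0.4633, -0.2084, 0.0179]
ee_rot: [0.108, 1.65, -0.053]
ft_force: [0.8, -0.3, 1.4]
finger_gap: 0.0852
```

```bash
python3 -c "
from h import *
st()"
```

```text
t19.00 p [ 463.3 -208.4   17.9] jaw yaw 84.11 deg approach [-0.079  0.038 -0.996] F [ 0.8 -0.3  1.4] gap 85.2 j [-0.63  0.78  1.81 -0.03  0.63 -2.08]
```

arm_command:
  deltas:
    - [[-2,0,-0.5],0,75]
    - [[0,0,0],0,50]
    - [[0,0,0],0,50]
    - [[0,0,0],0,50]

```text
clock: 19.4
ee_pos: [0.4611, -0.208, 0.0176]
ee_rot: [0.108, 1.65, -0.053]
ft_force: [0.5, -0.4, -1.1]
finger_gap: 0.0586
```

arm_command:
  deltas:
    - [[0,2,10],0,50]
    - [[0,10,25],0,50]
    - [[0,20,25],0,50]
    - [[0,25,25],0,50]
    - [[0,25,20],0,50]

```text
clock: 19.9
ee_pos: [0.4582, -0.1252, 0.1241]
ee_rot: [0.116, 1.656, -0.055]
ft_force: [0.2, -1.4, -2.4]
finger_gap: 0.0584
```

```bash
python3 -c "
from h import *
st(); f2=grab('side','side21');crop(f2,210,180,410,360,4,'c33')"
```

```text
t19.90 p [ 458.2 -125.2  124.1] jaw yaw 83.75 deg approach [-0.085  0.043 -0.995] F [ 0.2 -1.4 -2.4] gap 58.4 j [-0.5   0.56  1.85 -0.    0.82 -1.96]
```

View pics/c33.png

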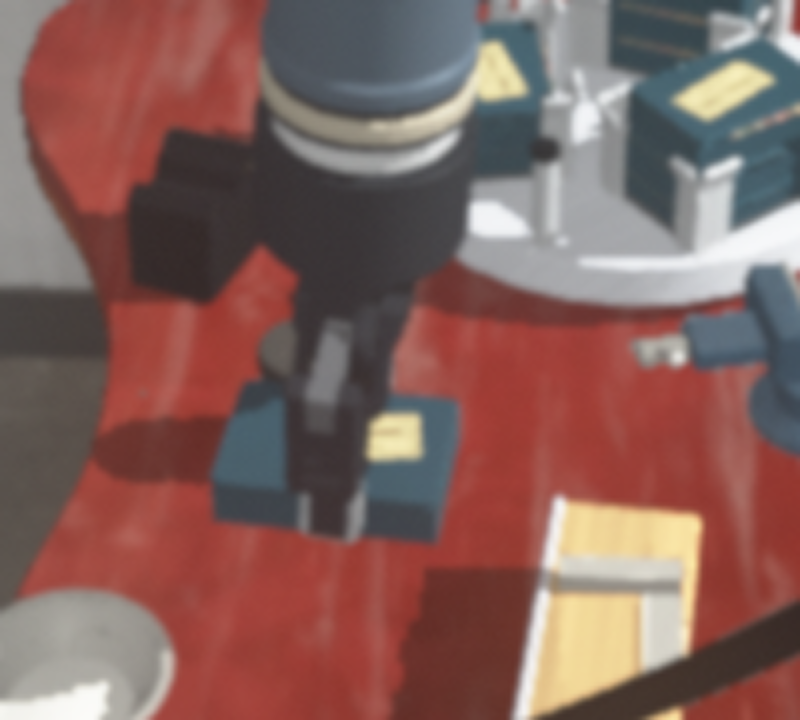

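arm_command:
  deltas:
    - [[4,28,20],-0.11,50]
    - [[4,32,20],-0.11,50]
    - [[4,32,5],-0.11,50]
    - [[4,32,0],-0.11,50]
    - [[4,32,0],-0.11,50]

```text
clock: 20.45
ee_pos: [0.4769, 0.0381, 0.1767]
ee_rot: [0.587, 1.572, -0.487]
ft_force: [-0.2, -0.3, -1.6]
finger_gap: 0.0578
```

arm_command:
  deltas:
    - [[4,32,0],-0.12,50]
    - [[4,32,0],-0.12,50]
    - [[4,32,0],-0.12,50]
    - [[4,25,0],-0.12,50]
    - [[2,15,0],-0.12,50]

```text
clock: 20.95
ee_pos: [0.4912, 0.1811, 0.1778]
ee_rot: [1.083, 1.374, -0.951]
ft_force: [0.8, -0.2, -0.9]
finger_gap: 0.0582
```

```bash
python3 -c "
from h import *
st()"
```

```text
t20.95 p [491.2 181.1 177.8] jaw yaw 15.23 deg approach [ 0.008  0.092 -0.996] F [ 0.8 -0.2 -0.9] gap 58.2 j [ 0.09  0.48  1.78  0.12  0.86 -0.26]
```

arm_command:
  deltas:
    - [[4,15,0],-0.07,50]
    - [[4,12,0],-0.06,50]
    - [[2,8,-10],0,50]
    - [[0,2,-15],0,50]
    - [[0,0,0],0,50]

```text
clock: 21.45
ee_pos: [0.4971, 0.2215, 0.1516]
ee_rot: [1.18, 1.32, -1.048]
ft_force: [-0.7, 0.4, -2.1]
finger_gap: 0.0582
```

```bash
python3 -c "
from h import *
st(); f=grab('side','side22');crop(f,290,90,440,250,4.6,'c34')"
```

```text
t21.45 p [497.1 221.5 151.6] jaw yaw 7.86 deg approach [ 0.015  0.089 -0.996] F [-0.7  0.4 -2.1] gap 58.2 j [ 0.17  0.54  1.76  0.12  0.81 -0.05]
```

View pics/c34.png

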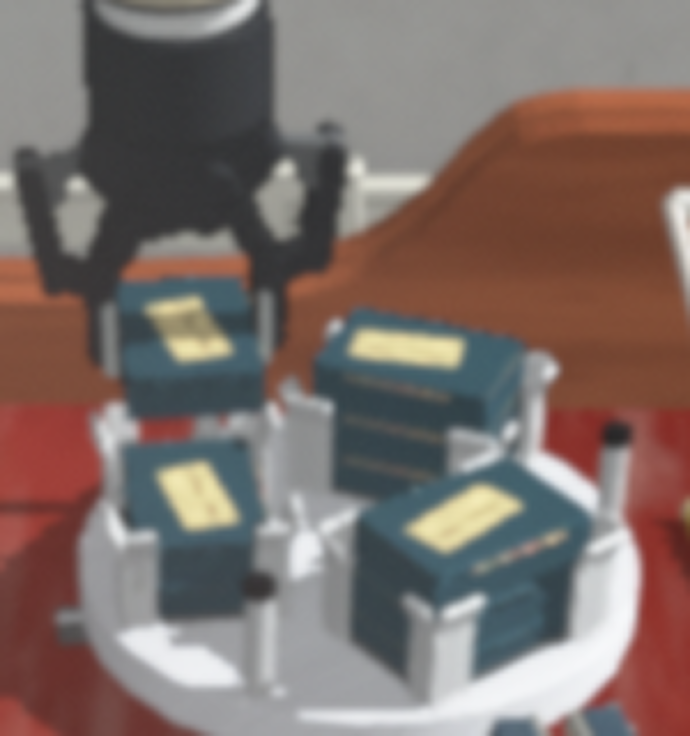

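Run:
```python
from h import *
f=load('side22')
c=lambda u,v,z: ray(f,290+u/4.6-.4,90+v/4.6-.4,z).round(4)
print('label',c(189,330,.156),'near bottom',c(130,415,.134),c(263,408,.134),'near top',c(120,373,.156),c(265,367,.156),'far top',c(120,283,.156),c(243,277,.156))
print('pile b label',c(198,495,.0745))
f=load('top18')
c1=lambda u,v,z: ray(f,180+u/6-.42,140+v/6-.42,z)[:2].round(4)
print('top: pile b label',c1(404,553,.0745),'pile a label start', ray(load('top0'),180+404/6-.42,140+553/6-.42,.0705)[:2])
W=world(f); print(np.percentile(W[227:243,235:258,2],[10,50,90]), np.percentile(W[200:222,253:280,2],[25,50,75]))
```

```text
label [0.4971 0.2169 0.156 ] near bottom [0.4731 0.1831 0.134 ] [0.5292 0.1899 0.134 ] near top [0.4696 0.18   0.156 ] [0.5298 0.1861 0.156 ] far top [0.4653 0.2585 0.156 ] [0.5193 0.2649 0.156 ]
pile b label [0.5007 0.2141 0.0745]
top: pile b label [0.5038 0.214 ] pile a label start [0.50417115 0.21456593]
[0.07185354 0.07474367 0.07761555] [0.03506644 0.03753393 0.07406034]
```

arm_command:
  deltas:
    - [[2,-1,-12],0,50]
    - [[2,-1,-12],0,50]
    - [[0,0,-8],0,50]
    - [[0,0,0],0,50]

```text
clock: 21.9
ee_pos: [0.5023, 0.2179, 0.1181]
ee_rot: [1.181, 1.318, -1.047]
ft_force: [0.4, -0.0, -1.8]
finger_gap: 0.0582
```

```bash
python3 -c "
from h import *
st(); f=grab('side','side23');crop(f,300,150,360,240,8,'c35')"
```

```text
t21.90 p [502.3 217.9 118.1] jaw yaw 7.80 deg approach [ 0.017  0.089 -0.996] F [ 0.4 -0.  -1.8] gap 58.2 j [ 0.16  0.6   1.77  0.13  0.74 -0.07]
```

View pics/c35.png

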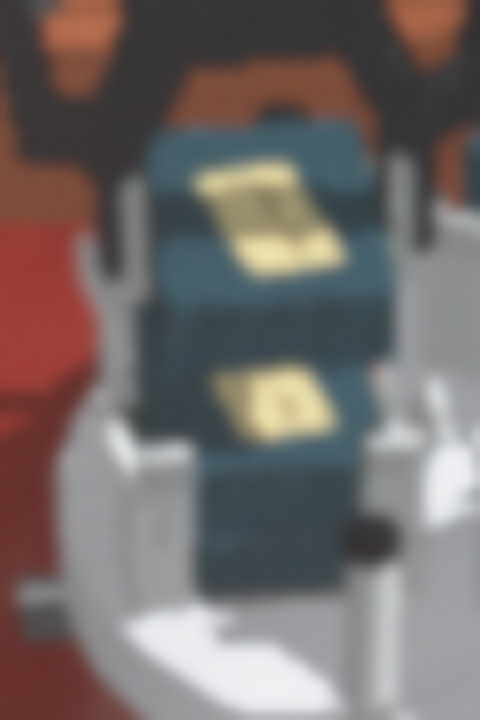

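arm_command:
  deltas:
    - [[0,-3,-4],0,50]
    - [[0,-1,-4],0,50]
    - [[0,0,0],0,50]

```text
clock: 22.25
ee_pos: [0.5032, 0.2135, 0.1104]
ee_rot: [1.182, 1.316, -1.046]
ft_force: [-0.0, 0.2, -2.5]
finger_gap: 0.0577
```

```bash
python3 -c "
from h import *
st(); f=grab('side','side24');crop(f,300,150,360,240,8,'c36')"
```

```text
t22.25 p [503.2 213.5 110.4] jaw yaw 7.79 deg approach [ 0.019  0.09  -0.996] F [-0.   0.2 -2.5] gap 57.7 j [ 0.15  0.62  1.78  0.13  0.72 -0.08]
```

View pics/c36.png

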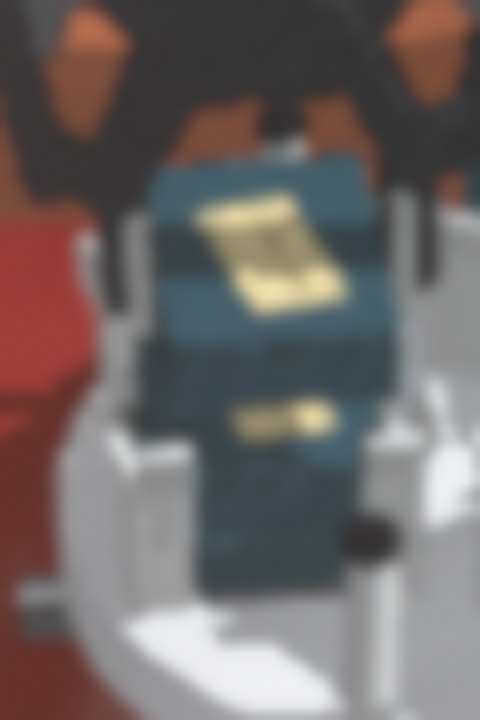

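arm_command:
  deltas:
    - [[-0.5,-0.5,-4],0,50]
    - [[0,-0.5,-4],0,50]
    - [[0,0,-3],0,50]
    - [[0,0,0],0,50]

```text
clock: 22.7
ee_pos: [0.5031, 0.2127, 0.0993]
ee_rot: [1.183, 1.315, -1.044]
ft_force: [0.2, -1.1, -1.0]
finger_gap: 0.0579
```

```bash
python3 -c "
from h import *
st()"
```

```text
t22.70 p [503.1 212.7  99.3] jaw yaw 7.81 deg approach [ 0.021  0.09  -0.996] F [ 0.2 -1.1 -1. ] gap 57.9 j [ 0.15  0.63  1.79  0.14  0.69 -0.09]
```

arm_command:
  deltas:
    - [[0,0,-2],0,50]
    - [[0,0,-2],0,50]

```text
clock: 22.9
ee_pos: [0.5033, 0.2128, 0.0951]
ee_rot: [1.183, 1.315, -1.043]
ft_force: [0.4, -0.4, -1.8]
finger_gap: 0.0579
```

arm_command:
  deltas:
    - [[0,0,-1.5],0,50]

```text
clock: 23.0
ee_pos: [0.5033, 0.2129, 0.0935]
ee_rot: [1.183, 1.315, -1.044]
ft_force: [0.2, -0.6, -0.9]
finger_gap: 0.0582
```

arm_command:
  deltas:
    - [[0,0,-1.5],0,50]

```text
clock: 23.1
ee_pos: [0.5033, 0.213, 0.0927]
ee_rot: [1.183, 1.315, -1.044]
ft_force: [-3.6, -1.9, 18.3]
finger_gap: 0.0579
```

arm_command:
  deltas:
    - [[0,0,-1.5],0,50]

```text
clock: 23.2
ee_pos: [0.5033, 0.213, 0.0927]
ee_rot: [1.184, 1.316, -1.044]
ft_force: [-4.1, -1.5, 16.6]
finger_gap: 0.0583
```

arm_command:
  deltas:
    - [[0,0,0.3],0,58]
    - [[0,0,0],0,64]
    - [[0,0,0],0,68]
    - [[0,0,0],0,70]
    - [[0,0,0],0,70]

```text
clock: 23.7
ee_pos: [0.5043, 0.2132, 0.0939]
ee_rot: [1.185, 1.314, -1.041]
ft_force: [0.4, 0.0, 0.5]
finger_gap: 0.0704
```

Run:
```python
from h import *
st()
f=grab('side','side25'); crop(f,290,140,370,240,7,'c37')
```

```text
t23.70 p [504.3 213.2  93.9] jaw yaw 7.80 deg approach [ 0.024  0.091 -0.996] F [0.4 0.  0.5] gap 70.4 j [ 0.15  0.64  1.79  0.14  0.67 -0.1 ]
```

View pics/c37.png

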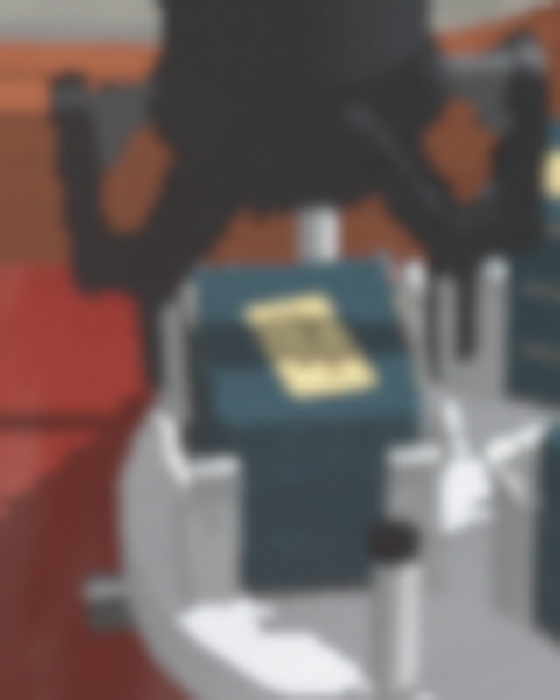

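Released and apparently flat. I'll raise straight up, move clear and check.

arm_command:
  deltas:
    - [[0,0,6],0,72]
    - [[0,0,15],0,72]
    - [[0,0,30],0,72]
    - [[0,0,35],0,72]
    - [[0,-20,35],0,72]

```text
clock: 24.25
ee_pos: [0.4999, 0.1935, 0.2142]
ee_rot: [1.177, 1.324, -1.051]
ft_force: [0.8, 0.6, -1.1]
finger_gap: 0.0721
```

arm_command:
  deltas:
    - [[0,-40,10],0,72]
    - [[0,-40,0],0,72]
    - [[0,-40,0],0,72]
    - [[0,-40,0],0,72]
    - [[0,-40,0],0,72]

```text
clock: 24.75
ee_pos: [0.5028, -0.0096, 0.2337]
ee_rot: [1.177, 1.313, -1.031]
ft_force: [0.5, 0.2, 0.8]
finger_gap: 0.072
```

Run:
```python
from h import *
st()
f=grab('top','top26');crop(f,180,140,310,265,6,'c38'); W=world(f)
f=grab('side','side26'); crop(f,290,120,460,260,4.5,'c39')
```

```text
t24.75 p [502.8  -9.6 233.7] jaw yaw 8.42 deg approach [ 0.028  0.09  -0.996] F [0.5 0.2 0.8] gap 72.0 j [-0.3   0.38  1.77  0.11  1.   -0.51]
```

View pics/c38.png

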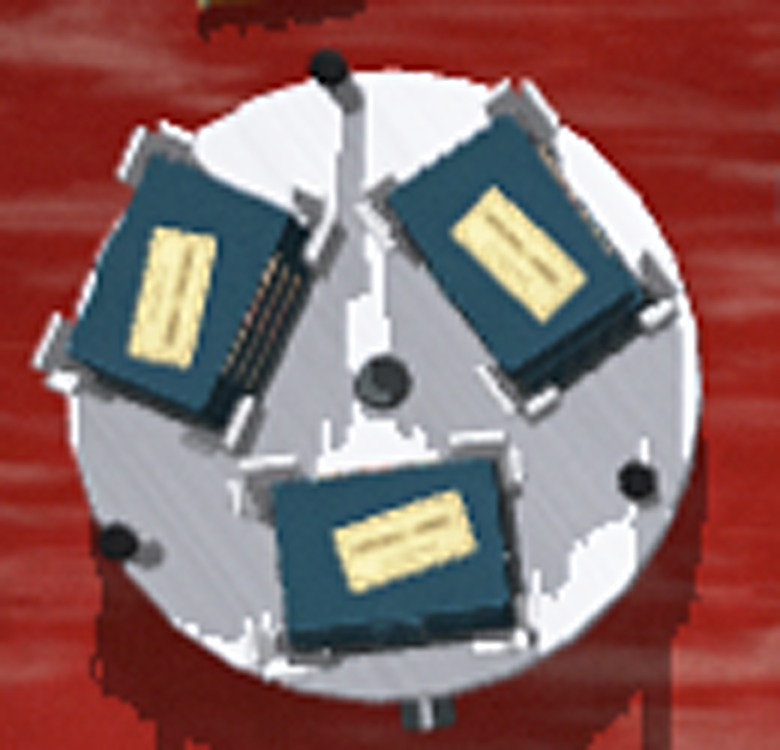

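View pics/c39.png

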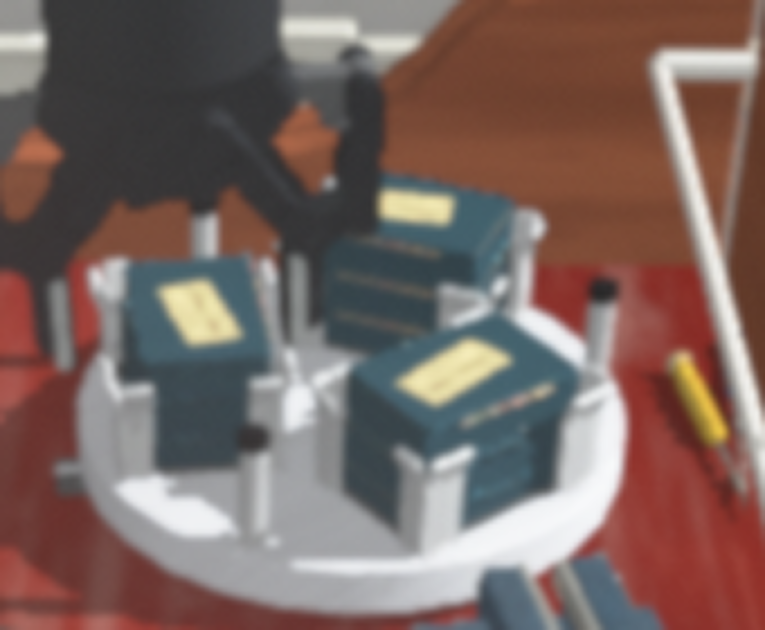

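View pics/top26.png

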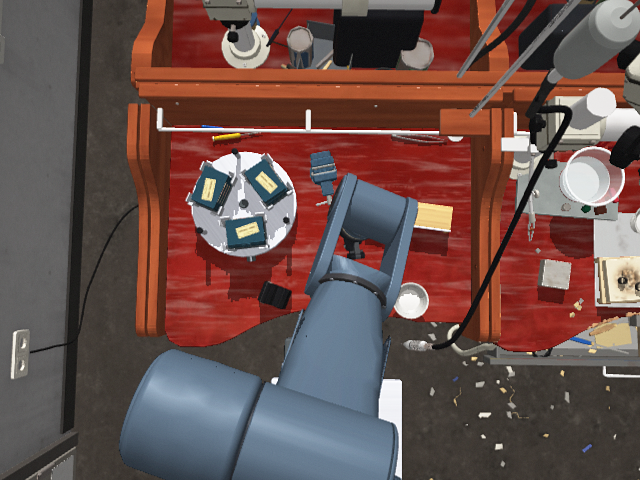

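Run:
```python
from h import *
f=load('top26'); W=world(f)
c1=lambda u,v: (int(180+u/6),int(140+v/6))
for n,q in(('b front',[(300,500),(480,480),(495,595),(305,625)]),('a right',[(410,195),(495,135),(620,290),(525,355)])):
    m=np.zeros(W.shape[:2],np.uint8); cv2.fillPoly(m,[np.array([c1(*p) for p in q])],1); P=W[m>0]
    A=np.c_[P[:,:2],np.ones(len(P))]; k=np.linalg.lstsq(A,P[:,2],rcond=None)[0]; print(n,len(P),'z',np.median(P[:,2]).round(4),'slope',k[:2].round(3))
ax=np.array([.5765,.2295])
for n,q,z in(('b',[(272,485),(490,460),(515,620),(292,645)],.097),('a',[(387,195),(502,117),(643,290),(517,375)],.094)):
    C=np.mean([ray(f,180+u/6-.42,140+v/6-.42,z)[:2] for u,v in q],0); d=C-ax; print(n,C.round(4),np.hypot(*d).round(4),np.degrees(np.arctan2(d[1],d[0]))%360)
for n in('top0','top26'):
    W=world(load(n))
    print(n,[W[v,u].round(3).tolist() for u,v in((410,300),(275,294))])
```

```text
b front 675 z 0.0972 slope [-1.563 -1.14 ]
a right 650 z 0.0937 slope [-0.789 -0.206]
b [0.5019 0.2151] 0.0759 190.89796651027694
a [0.622  0.1722] 0.0732 308.47656438281297
top0 [[0.349, -0.174, 0.031], [0.359, 0.148, 0.049]]
top26 [[0.349, -0.175, 0.028], [0.359, 0.148, 0.046]]
```

Run:
```python
from h import *
f=load('top26'); W=world(f)
c1=lambda u,v: (int(180+u/6),int(140+v/6))
for n,q in(('b front',[(310,510),(470,490),(485,585),(315,610)]),('a right',[(420,200),(490,150),(605,290),(525,340)])):
    m=np.zeros(W.shape[:2],np.uint8); cv2.fillPoly(m,[np.array([c1(*p) for p in q])],1); P=W[m>0]; P=P[abs(P[:,2]-np.median(P[:,2]))<.008]
    A=np.c_[P[:,:2]-P[:,:2].mean(0),np.ones(len(P))]; k=np.linalg.lstsq(A,P[:,2],rcond=None)[0]; print(n,len(P),'slope',k[:2].round(3))
import station; print(station.close_job())
```

```text
b front 489 slope [0.008 0.006]
a right 455 slope [-0.005  0.004]
the job is handed in; nothing more can be done
None
```

The job is done and handed in at about 25 s of the 72 s allowed, but no verdict is reported, so success rests on my own last checks. Each tin was drawn out by its end, set down on the bench, taken again round its middle and laid on its pile after feeling for the top.

**First tin (mag_a):** I felt contact at about 36 mm above the deck and let go there.

**Turntable:** I pushed it by the peg a little past half-way, and it settled at the next stop by itself. In the last picture the pegs and posts stand exactly where they stood at the start, one stop on.

**Second tin (mag_b):** I felt contact at about 39 mm above the deck and let go there.

**Last checks:**
- **Flatness:** both tins lie flat, with slopes under 0.01 rad. Their tops are at 94 mm (mag_a) and 97 mm (mag_b), which fits the pile heights plus one tin.
- **Centring:** mag_a is within about 2 mm. mag_b is less certain: the picture puts it about 4 mm off along its length, which is the limit of the posts' play, and my views differed by up to about 4 mm. The limit is 10 mm.
- **Other things:** depth readings at the cup and the black block matched the start within 3 mm. I did not check the jar at the end, because the arm covered it in the last picture; it felt no contact on the way.
- **Arm:** at hand-in it was clear of everything and raised.

**What went against plan:**
- **Tool tilt:** the tool built up a tilt of about 5 degrees over the many small moves. It turned with the hand, so it did not tip the tins.
- **Flatness fit:** my first flatness calculation was spoiled by stray depth points, so I redid it with those removed. The slopes above are from the redone fit.

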